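Refill the tilt-out spoon bin

ROBOT

A 7-joint arm with a two-finger parallel gripper is mounted at the origin on a cart in front of the work surface, level with it; the furniture and walls round the work are solid. World frame = base frame: x ahead of the robot, y to its left, z up, the work surface at z = 0. Lengths are in m, angles in rad, forces in N, time in s.
With the tool pointing down it reaches from about 0.4 to 0.85 m from the base axis. Payload 4.5 kg.
Tool frame: the origin (TCP) lies on the centre line of the jaws, within the pads' length; the fingertips stand r.tips_ahead ahead of it and the grasp point (between the pads) is the TCP (r.tips_ahead is the distance from the TCP to the fingertips, in m); z points along the fingers, y is the direction in which the jaws open and shut (so a half turn about z gives the same grasp; the last joint's range is limited). The gripper opens to 88 mm and grips with 3 to 60 N. Pads are 18 mm wide; open, the fingers measure 123 mm over their backs; the gripper's body (75 mm by 187 mm) begins 45 mm behind the grasp point.
Start: joints at [1.167, 0.689, -0.195, 1.565, 0.157, 0.902, -0.215], TCP at [0.265, -0.566, 0.226] pointing down, gripper open.
Joint ranges: [-3.01, 3.01], [-0.46, 2.08], [-1.47, 1.51], [0.13, 2.56], [-1, 4.14], [0.04, 2.09], [-2.66, 2.66]. Speed limits (rad/s): [2.57, 2.57, 3.14, 3.14, 3.14, 3.14, 3.14].

INTERFACE

Orientations are given as a unit quaternion [x, y, z, w].
In Python, from plant import r gives the robot as it stands.
- The arm moves only by the shell command python3 -m inch 'ROWS' [FORCE]. ROWS is JSON, a list of rows, each a list of 5 numbers: the shift along the world's x, y, z in units of 25 mm (1.0 is 25 mm), then the turn about the world's z in units of 6 degrees (1.0 is 6 degrees), then the finger opening in mm, from 0 to 88.1. A call has 1 to 5 rows; each row shifts and turns the commanded pose from where the row before left it; what a row does not reach is not made up. A row lasts 1/10 s, in which the tool goes at most 50 mm and 8.59 degrees, less where a joint would pass 70% of its speed; a pose out of reach is approached as far as the arm can. A call is refused whole if a number of a shift passes 1 or a number of a turn 1, either way. A call with a gripper value outside its range is refused whole. The fingers move at their own pace and stop on an object; FORCE is the grip in N (left out, the last holds). Time passes only in rows, so rows that do not move let the fingers close. It gives the time, the measured TCP pose, the force and the opening at its end, in the units of the state.
- r.get_state(): the state, without advancing time (a new reading comes with each control period).
- r.snapshot(name): name is "side" or "top" or "wrist"; returns a dict with "pixels" (400x640x3 uint8, red, green, blue), "range_z" (400x640 float32, m along the optical axis (not along the pixel's ray), 0 where there is no reading), "K" (3x3 intrinsics, pixels), "k1" (the pictures are not rectified: a ray, as slopes to the right and down, at radius r is drawn at 1 + k1 r^2 times it, then the intrinsics apply), "position" and "attitude" of the camera in the world. Camera axes: x right, y up, looking along -z (the intrinsics and any distortion apply to the point x, -y, -z); pixel columns grow to the right and rows downward; lengths in m; the calibration is good to about 2 mm. A picture is of the moment at which its call begins.
- r.finish_job(): hands the job in, once; it reports no verdict.
The state is a dict: "clock": time; "q": joint angles; "qd": joint speeds; "joint_torque": joint torques, N m; "tool_pos": TCP position; "eef_rot": TCP orientation; "contact_force": force on the tool from outside, world axes, zero at the start; "moment": the same for the moment, N m; "opening": opening from 0.0 (shut) to 1.0 (fully open).
Only numpy, scipy, OpenCV 4.12 (cv2) and the standard library are available. Lean on these libraries where they do the work, as an engineer would, in place of code of your own. Each camera call takes 0.05 s, during which the arm holds its last target. There are 200 camera calls.

TASK

Open the tilt-out spoon bin at the right end of the table for service: pull its front out and down to its stop, then pour all four soup spoons from the aluminium tote into the tilted hopper. Leave the bin fully open and the empty tote standing on the table, and do not push the other things about.

Things in the scene. Friction and masses are not known exactly. Their poses are not given: they have to be found in the camera images.
- spoon_bin: The bin's fixed sheet-steel case, 150 deep (x) x 200 wide (y) x 215 mm high, standing at the right end of the table; it does not slide. Origin: centre of its underside. Its front looks along its own -x (to the robot's left). It is closed on top; only the front with its hopper moves. Fixed round the work: a tall wire rack behind (its posts from x 0.63 on, y -0.41 to -0.02) and a tall drink dispenser on the left (y over 0.30, from x 0.43 on); both stand over 0.5 m high.
- bin_front (a joint): Tilt-out front of the bin: a white 200 mm wide, 180 mm high panel carrying a white hopper, hinged along its bottom edge. 0 = shut, 0.70 rad = fully open against its stop; the top swings outward (the bin's -x) and down. Found shut or up to 0.22 rad ajar. A stiff hinge (0.4 N m of friction, about 5 N or less at the handle): it stays wherever it is left. Shut, the hopper is wholly under the case's top.
- bin_hinge (a point): A point on the hinge line, in the middle of the width, 26 mm above the table. It turns with the front: its y axis is the hinge line, its x axis points into the bin, its z axis up along the panel. At joint value t, a panel-frame offset (x, z) stands x cos t - z sin t inward and x sin t + z cos t above the hinge.
- bin_handle (a point): Middle of the bow handle's bar: 12 mm round, 124 mm long along the hinge direction, its centre 45 mm in front of the panel's face (39 mm clear), at panel-frame offset x -53, z +168 mm from the hinge. Shut, it is 194 mm above the table, 21 mm below the case's top; fully open about 120 mm above the table. A finger fits behind the bar from above.
- front_edge (a point): Middle of the panel's top edge (8 mm thick), at panel-frame offset x -4, z +178 mm from the hinge: the outer edge of the hopper's mouth; fully open about 160 mm above the table and 118 mm outward of the hinge.
- hopper_floor (a point): Middle of the hopper's inner floor, at panel-frame offset x +56, z +4 mm from the hinge; axes as the hinge's. Inside, the hopper is 111 mm from panel to back wall (x) and 182 mm wide (y); the panel rises 178 mm and the back wall 130 mm above the hinge line. Fully open, the mouth reaches from the panel's edge to the case's front and faces up.
- tote: Open aluminium pouring tote, 193 long (x) x 146 wide over its rolled rims (y) x 124 mm high over its handle, 0.2 to 0.33 kg; sheet 3 mm. Floor on the table, walls 46 mm high at the sides and the back (-x); the nose (+x end) is open, its floor rising 5 mm over the last 35 mm. Origin: centre of its underside, 95 mm behind the nose. Its z axis is up when it stands.
- tote_grip (a point): Middle of the tote's black grip bar, along the tote's x axis, 118 long x 18 wide (y) x 24 mm high; at tote x -10, z +112 mm, nearly above the centre of mass. Both sides are free; it is open below, 100 mm above the tote's floor. Held at the rear by a strap and at x +45 by an arch that leaves the way to the nose free.
- tote_nose (a point): Middle of the floor's front edge at the open nose, at tote x +96, z +8 mm. Spoons slide out over it along the tote's +x when the nose is tipped down; friction is 0.48 to 0.7, so they need 40 to 60 degrees of pitch.
- spoon_a: White melamine soup spoon, 141 long x 43 wide x 34 mm high, 30 g, at first lying in the tote along its length, beside the others head to tail. Origin: under the middle of its length.
- spoon_b: White melamine soup spoon, 141 long x 43 wide x 34 mm high, 30 g, at first lying in the tote along its length, beside the others head to tail. Origin: under the middle of its length.
- spoon_c: White melamine soup spoon, 141 long x 43 wide x 34 mm high, 30 g, at first lying in the tote along its length, beside the others head to tail. Origin: under the middle of its length.
- spoon_d: White melamine soup spoon, 141 long x 43 wide x 34 mm high, 30 g, at first lying in the tote along its length, beside the others head to tail. Origin: under the middle of its length.
- pepper: Bystander: pepper shaker, 43 mm round, 75 high. Origin: centre of its underside. Leave where it stands.
- toothpicks: Bystander: toothpick jar, 46 mm round, 66 high. Origin: centre of its underside. Leave where it stands.
- spout: Bystander: spare dispenser spout, 33 mm round, 48 high. Origin: centre of its underside. Leave where it stands.

How it is judged:
By the outcome, as a careful person would: the job done as asked, in the order asked, and still so for the second after the job is handed in, with the robot touching nothing.
It also fails if it takes over 69 s, if anything falls off the work surface, if the arm or the gripper's body presses on something with over 40 N, if the wrist force passes 120 N, or if a joint passes its speed limit or range.

## Working session

There is one attempt and no reset: what is moved stays moved. The work goes in short steps, Python scripts to look and compute and a shell command to move; the robot and the scene stay as the last step left them, time stands still between calls to the robot, and variables do not carry over. Pictures are saved under pics/ and viewed, about 8 in all and at most 12, crops included, and the job is handed in when it is done.

```bash
ls -la; mkdir -p pics; cat > h.py <<'E'
import numpy as np, cv2
from scipy.spatial.transform import Rotation as R
from plant import r
def snap(n,f=None):
    s=r.snapshot(n)
    if f: cv2.imwrite('pics/'+f,cv2.cvtColor(s['pixels'],cv2.COLOR_RGB2BGR))
    return s
def cloud(s):
    K=np.array(s['K']);v,u=np.mgrid[:400,:640].astype(float)
    d=np.array([s['k1'],0,0,0,0],float)
    p=cv2.undistortPoints(np.stack([u,v],-1).reshape(-1,1,2),K,d).reshape(400,640,2)
    z=s['range_z'];P=np.stack([p[...,0]*z,-p[...,1]*z,-z],-1)
    a=np.array(s['attitude']);M=R.from_quat(a).as_matrix() if a.size==4 else a.reshape(3,3)
    W=P@M.T+np.array(s['position']);W[z==0]=np.nan
    return W
E
python3 - <<'E'
from h import *
a=snap('side');b=snap('top')
for s in(a,b):print(s['K'],s['k1'],s['position'],s['attitude'])
cv2.imwrite('pics/1.png',cv2.cvtColor(np.vstack([a['pixels'][:,:],b['pixels']]),cv2.COLOR_RGB2BGR)[:, :])
im=cv2.imread('pics/1.png');cv2.imwrite('pics/1.png',cv2.resize(im,(480,600)))
cv2.imwrite('pics/top.png',cv2.cvtColor(b['pixels'],cv2.COLOR_RGB2BGR));cv2.imwrite('pics/side.png',cv2.cvtColor(a['pixels'],cv2.COLOR_RGB2BGR))
np.savez('s0.npz',a=cloud(a),b=cloud(b))
print(r.get_state(),r.tips_ahead)
E
```

```text
total 12
drwxr-xr-x  3 agent agent 4096 Dec  5 01:32 .
drwxr-xr-x 23 root  root  4096 Dec  5 01:32 ..
drwxr-xr-x  2 agent agent 4096 Dec  5 01:32 pics
[[457.73380349   0.         324.51821894]
 [  0.         457.73380349 193.47576685]
 [  0.           0.           1.        ]] -0.03246027948692784 [0.24473153 0.54270984 0.81913634] [-0.08469742  0.37798642  0.89789996 -0.20911308]
[[373.7926451    0.         318.64941419]
 [  0.         373.7926451  203.02648426]
 [  0.           0.           1.        ]] -0.06040495341665617 [ 0.4501785  -0.06907476  0.98410744] [ 0.04242783 -0.02898679 -0.6993187   0.71296073]
{'clock': 0.1, 'q': array([ 1.16680817,  0.68988305, -0.19448883,  1.56621284,  0.15729401,
        0.9025185 , -0.21509848]), 'qd': array([ 0.00171727, -0.00028384,  0.00166986, -0.00197474, -0.00197688,
       -0.00106208,  0.0006145 ]), 'joint_torque': array([-2.67197916e-03, -5.28492987e+01, -1.27159372e+00, -1.53834933e+01,
       -5.26230270e-02,  1.94629363e-03,  2.89759794e-05]), 'tool_pos': array([ 0.26465918, -0.56555883,  0.22570736]), 'eef_rot': array([ 9.76132806e-01,  2.17172923e-01, -2.44017427e-04, -7.79684311e-04]), 'contact_force': array([ 0.00494211, -0.16620741, -0.28964445]), 'moment': array([ 0.03437137, -0.03136366, -0.04218786]), 'opening': 0.9968833403742768} 0.019
```

View pics/side.png

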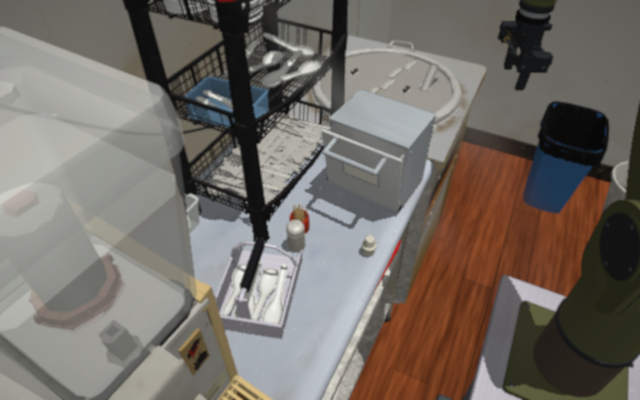

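View pics/top.png

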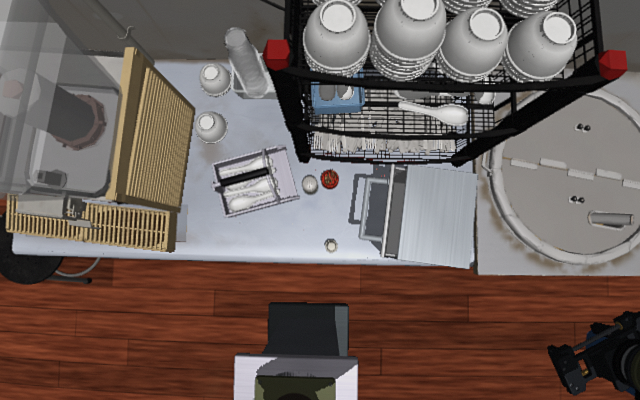

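```bash
python3 - <<'E'
from h import *
d=np.load('s0.npz');A=d['a'];B=d['b']
def b(u,v,C=B):
    w=C[v-1:v+2,u-1:u+2].reshape(-1,3);return np.round(np.nanmedian(w,0),3)
for n,p in dict(table=(300,230),pep=(309,184),tooth=(330,180),spout=(331,244),grip1=(222,187),gripm=(245,180),grip2=(270,171),casetop=(440,210)).items():print(n,b(*p))
# case top
v,u=np.mgrid[:400,:640]
m=(abs(B[...,2]-.215)<.008)&(u>380)&(u<480)&(v>150)&(v<275)
q=B[m][:,:2].astype(np.float32);print('case',m.sum(),cv2.minAreaRect(q))
print(cv2.boxPoints(cv2.minAreaRect(q)))
# grip bar
m=(abs(B[...,2]-.122)<.012)&(u>205)&(u<300)&(v>140)&(v<220)
q=B[m];print('grip',m.sum(),q[:,2].mean(),cv2.minAreaRect(q[:,:2].astype(np.float32)))
m=(abs(B[...,2]-.046)<.006)&(u>205)&(u<305)&(v>140)&(v<225)
q=B[m];print('rim',m.sum(),cv2.minAreaRect(q[:,:2].astype(np.float32)),cv2.boxPoints(cv2.minAreaRect(q[:,:2].astype(np.float32))))
# handle
m=(B[...,2]>.14)&(B[...,2]<.23)&(u>345)&(u<385)&(v>160)&(v<245)
print('handle',m.sum());
for vv in range(165,240,8):
  row=[(uu,*np.round(B[vv,uu],3)) for uu in range(344,396,4)];print(vv,*[f"{x[0]}:{x[1]:.3f},{x[2]:.3f},{x[3]:.3f}" for x in row])
E
```

```text
table [ 0.478 -0.002  0.   ]
pep [ 0.589 -0.026  0.074]
tooth [ 0.605 -0.078  0.044]
spout [ 0.443 -0.083  0.049]
grip1 [0.584 0.202 0.041]
gripm [0.589 0.125 0.117]
grip2 [0.628 0.078 0.031]
casetop [ 0.518 -0.305  0.215]
case 6844 ((0.506479024887085, -0.30034148693084717), (0.14917990565299988, 0.20000824332237244), 83.47346496582031)
[[ 0.39864486 -0.36308122]
 [ 0.5973569  -0.38581485]
 [ 0.6143132  -0.23760176]
 [ 0.41560113 -0.21486813]]
grip 460 0.12126308630582704 ((0.6089625358581543, 0.09959335625171661), (0.03389069065451622, 0.2238561362028122), 18.246158599853516)
rim 468 ((0.6061985492706299, 0.09628352522850037), (0.14662910997867584, 0.2338162064552307), 16.290508270263672) [[ 0.5030338   0.18793267]
 [ 0.5686211  -0.03649623]
 [ 0.7093633   0.00463438]
 [ 0.643776    0.22906327]]
handle 572
165 344:0.654,-0.115,-0.002 348:0.653,-0.126,-0.000 352:0.654,-0.136,-0.001 356:0.654,-0.147,-0.001 360:0.654,-0.158,0.001 364:0.654,-0.169,-0.001 368:0.654,-0.179,-0.001 372:0.654,-0.190,0.000 376:0.655,-0.201,-0.003 380:0.655,-0.211,-0.002 384:0.655,-0.222,-0.001 388:0.656,-0.2
[... 2103 characters left out ...]
.505,-0.212,-0.002 384:0.495,-0.192,0.194 388:0.495,-0.202,0.184 392:0.504,-0.238,0.029
229 344:0.482,-0.117,-0.002 348:0.483,-0.128,-0.002 352:0.483,-0.138,-0.001 356:0.483,-0.149,-0.000 360:0.477,-0.142,0.187 364:0.477,-0.151,0.183 368:0.484,-0.181,-0.003 372:0.484,-0.191,0.001 376:0.484,-0.201,0.000 380:0.484,-0.212,0.001 384:0.477,-0.191,0.200 388:0.482,-0.219,0.080 392:0.484,-0.238,0.032
237 344:0.462,-0.118,-0.001 348:0.462,-0.128,0.002 352:0.462,-0.139,-0.002 356:0.462,-0.149,0.000 360:0.460,-0.142,0.185 364:0.460,-0.151,0.188 368:0.460,-0.159,0.190 372:0.460,-0.167,0.191 376:0.461,-0.176,0.192 380:0.461,-0.184,0.193 384:0.461,-0.191,0.201 388:0.463,-0.229,0.026 392:0.463,-0.237,0.035
```

```bash
python3 -m inch '[[0,0,1,0,0],[0,0,1,0,0],[0.3,0.4,1,0.6,0],[0.6,1,0,0.6,0],[0.6,1,0,0.6,0]]' && python3 -m inch '[[0.6,1,0,0.6,0],[0.6,1,0,0.6,0],[0.6,1,0,0.6,0],[0.6,1,0,0.6,0],[0.6,1,0,0.6,0]]' && python3 -m inch '[[0.6,1,0,0.6,0],[0.7,1,0,0.6,0],[0.7,1,0,0.6,0],[0.7,1,0,0.6,0],[0.7,1,0,0.6,0]]'
python3 - <<'E'
from h import *
st=r.get_state();print(st['tool_pos'],R.from_quat(st['eef_rot']).as_matrix()[:,1:],st['opening'],st['clock'],st['q'])
s=snap('top');np.save('t1.npy',cloud(s))
# tote detail crop from first top image with nose check
d=np.load('s0.npz');B=d['b'];Z=B[150:225:5,208:304:6,2]*1000
print(np.array2string(np.nan_to_num(Z).round().astype(int),max_line_width=200))
E
```

```text
clock: 0.6
tool_pos: [0.3027, -0.5058, 0.3019]
eef_rot: [0.951, 0.309, 0.0, 0.001]
contact_force: [1.2, 0.6, -0.3]
opening: 0.569
clock: 1.1
tool_pos: [0.3777, -0.3798, 0.3011]
eef_rot: [0.891, 0.454, -0.0, -0.0]
contact_force: [-0.0, 1.3, 0.2]
opening: 0.117
clock: 1.6
tool_pos: [0.4627, -0.255, 0.3012]
eef_rot: [0.809, 0.588, -0.0, -0.0]
contact_force: [0.4, 0.2, -0.1]
opening: 0.005
[ 0.46273352 -0.25496691  0.30115469] [[ 9.51200142e-01 -7.00049224e-04]
 [-3.08573761e-01  1.89126249e-04]
 [-7.24246510e-04 -9.99999737e-01]] 0.005264466027094518 1.6 [ 0.70674223  0.49477301 -0.45735483  1.74615634  0.25862159  0.96130946
 -0.16614581]
[[ -2  -3  -1  -2   1  -1  -1   1   0  81  47  33  14   1   0 155]
 [  0   1  -3   1   1   0  47  43  29  98   3   3   5   7   0  99]
 [  2   0  -5  49  41  26  13   0   9 109   8   0   6   9   1  24]
 [ -3  41  29  12   0  -1  20   8   4   8   5   4   5   5  -1  -3]
 [  2  48   2  29  27  19  18  11 123 121  28  31   3   5   0  -1]
 [  1  48  34  36  17 123 123 124 121 119  37   4   3   3   1   1]
 [  1  -3 122 126 126 126 122   9   0  10 106  10   1   4   0  -2]
 [ -1 117 115 119   4   5  11   4   7   3   5   9   1   3   5   1]
 [  1 110  62   2  34  24  18  15   7   7   3  39   0   4   5   1]
 [ -1  -2  49  31  31   1   3   5   1  21  27  85   4   0   5  -1]
 [  0  -2  46   2   8   8   6   6  13  26   2  -1   1  46  14   0]
 [  1  -1  -1   3   7   5   6  13   1   0  48  10   3   1  -2  -3]
 [  0  -2   1  12  10  10  44  51   4   0   0   1   0   2  -1  -1]
 [  0  -1  -5  52  16  -1  -1  -1  -3  -1   3  -4  -3   0   0   1]
 [  1  -2   0  -1   1   0   0   0  -1  -2   0   0  -4   3   0  -1]]
```

```bash
python3 -m inch '[[0.6,0.9,0,0.5,0],[0.6,0.9,0,0.5,0],[0.6,0.9,0,0.5,0],[0.54,0.7,0,0.42,0],[0,0,-0.5,0,0]]'
python3 - <<'E'
from h import *
B=np.load('s0.npz')['b'];v,u=np.mgrid[:400,:640]
m=(B[...,2]>.115)&(B[...,2]<.13)&(u>205)&(u<276)&(v>155)&(v<200)
q=B[m];rc=cv2.minAreaRect(q[:,:2].astype(np.float32));print(m.sum(),rc,cv2.boxPoints(rc).round(3).tolist())
vx=cv2.fitLine(q[:,:2].astype(np.float32),cv2.DIST_HUBER,0,.01,.01).ravel();print(vx,np.degrees(np.arctan2(vx[1],vx[0])), (q[:,:2]-vx[2:])@vx[:2].T.__class__(vx[:2]) if 0 else '')
p=(q[:,:2]-vx[2:])@vx[:2];print(p.min(),p.max())
# rim points
m=(abs(B[...,2]-.047)<.006)&(u>205)&(u<300)&(v>145)&(v<222)
w=B[m][:,:2];n=np.array([-vx[1],vx[0]]);t=(w-vx[2:])@n;l=(w-vx[2:])@vx[:2]
print(np.histogram(t,20),np.histogram(l,12))
E
```

```text
clock: 2.15
tool_pos: [0.5239, -0.1673, 0.29]
eef_rot: [0.745, 0.668, 0.002, 0.001]
contact_force: [-0.0, -0.6, 0.6]
opening: 0.009
400 ((0.5944409966468811, 0.13678109645843506), (0.01916942186653614, 0.13705706596374512), 16.383426666259766) [[0.5659999847412109, 0.20000000298023224], [0.6050000190734863, 0.06800000369548798], [0.6230000257492065, 0.07400000095367432], [0.5839999914169312, 0.20499999821186066]]
[ 0.27962795 -0.96010846  0.5954167   0.12891556] -73.76199 
-0.07635015900723967 0.06069740770341221
(array([159,  11,   7,   6,   7,   7,   8,   4,   9,   4,   3,   1,   3,
         8,   7,   8,   6,   6,   8, 183]), array([-0.0721348 , -0.06479914, -0.05746348, -0.05012781, -0.04279215,
       -0.03545648, -0.02812082, -0.02078516, -0.01344949, -0.00611383,
        0.00122184,  0.0085575 ,  0.01589316,  0.02322883,  0.03056449,
        0.03790016,  0.04523582,  0.05257148,  0.05990715,  0.06724281,
        0.07457847])) (array([142,  37,  34,  36,  36,  36,  37,  25,  40,  30,   0,   2]), array([-0.08253883, -0.06408998, -0.04564114, -0.02719229, -0.00874345,
        0.00970539,  0.02815424,  0.04660308,  0.06505193,  0.08350077,
        0.10194961,  0.12039846,  0.1388473 ]))
```

```bash
python3 -m inch '[[-0.05,-0.3,-0.6,0,0],[0,0,-1,0,0],[0,0,-0.6,0,0],[0,0,0,0,0]]' && python3 - <<'E'
from h import *
print(r.get_state()['tool_pos'],r.get_state()['contact_force'])
s=snap('side','2.png');im=cv2.imread('pics/2.png')[60:220,280:480];cv2.imwrite('pics/2c.png',cv2.resize(im,None,fx=3,fy=3))
E
```

```text
clock: 2.55
tool_pos: [0.5178, -0.1786, 0.2317]
eef_rot: [0.747, 0.665, -0.002, -0.002]
contact_force: [-0.0, -0.5, -0.2]
opening: 0.005
[ 0.51782998 -0.17859319  0.2317484 ] [-0.04448518 -0.45581453 -0.20342846]
```

View pics/2c.png

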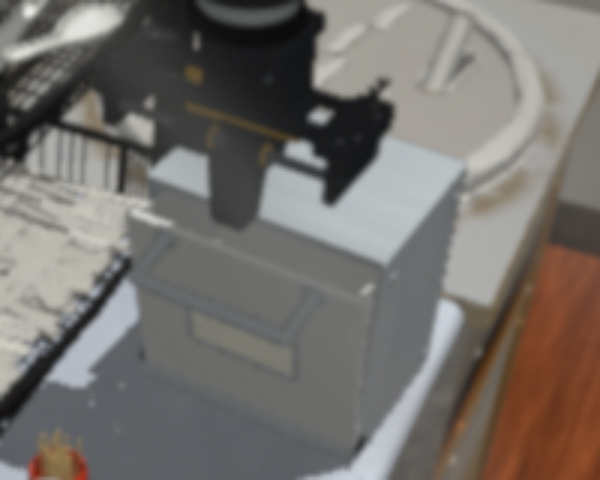

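```bash
python3 -m inch '[[0,0.15,0,0,0],[0,0,-0.6,0,0],[0,0,-0.6,0,0],[0,0,-0.6,0,0],[0,0,0,0,0]]'
```

```text
clock: 3.1
tool_pos: [0.5192, -0.1745, 0.1885]
eef_rot: [0.747, 0.665, -0.0, -0.001]
contact_force: [-0.7, -0.9, -0.5]
opening: 0.001
```

```bash
python3 -m inch '[[0.04,0.4,-0.1,0,0],[0.05,0.4,-0.2,0,0],[0.05,0.4,-0.3,0,0],[0.06,0.55,-0.45,0,0],[0,0,0,0,0]]'
```

```text
clock: 3.6
tool_pos: [0.5261, -0.1252, 0.163]
eef_rot: [0.744, 0.668, 0.002, -0.001]
contact_force: [-0.7, 2.0, 1.7]
opening: 0.009
```

```bash
python3 -m inch '[[0,0,0,0,0]]'; python3 - <<'E'
from h import *
s=snap('side','3.png');im=cv2.imread('pics/3.png')[60:220,280:480];cv2.imwrite('pics/3c.png',cv2.resize(im,None,fx=3,fy=3))
E
```

```text
clock: 3.7
tool_pos: [0.5254, -0.129, 0.163]
eef_rot: [0.746, 0.666, 0.001, 0.0]
contact_force: [0.4, 1.5, 1.9]
opening: 0.008
```

View pics/3c.png

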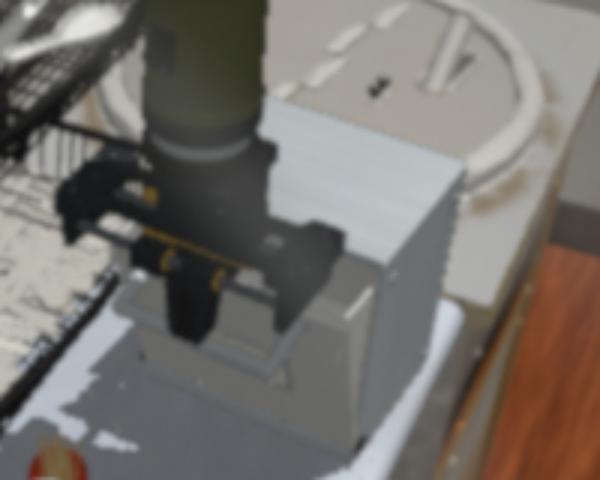

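```bash
python3 -m inch '[[0.05,0.45,-0.4,0,0],[0.05,0.4,-0.5,0,0],[0.04,0.4,-0.5,0,0],[0.03,0.2,-0.1,0,0],[0,0,0,0,0]]'; python3 -m inch '[[0,0,0,0,0]]'
```

```text
clock: 4.25
tool_pos: [0.5287, -0.095, 0.1248]
eef_rot: [0.747, 0.665, -0.001, -0.0]
contact_force: [0.4, -0.9, 0.0]
opening: 0.004
clock: 4.35
tool_pos: [0.5285, -0.0964, 0.1251]
eef_rot: [0.747, 0.665, -0.001, 0.0]
contact_force: [-0.2, -0.1, -0.5]
opening: 0.006
```

```bash
python3 -m inch '[[0.02,0.2,-0.1,0,0],[0.02,0.2,0,0,0],[0,0,0,0,0]]'; python3 -m inch '[[0.02,0.2,0,0,0],[0,0,0,0,0],[0,0,0,0,0]]';python3 - <<'E'
from h import *
s=snap('top','4.png');B=cloud(s);np.save('t4.npy',B)
print(s['pixels'].shape)
for vv in (185,200,215,230):print(vv,[(uu,*(B[vv,uu]*1000).round().tolist()) for uu in range(336,392,5)])
E
```

```text
clock: 4.65
tool_pos: [0.5301, -0.0839, 0.1228]
eef_rot: [0.746, 0.666, 0.0, -0.0]
contact_force: [-0.6, -0.9, -0.5]
opening: 0.007
clock: 4.95
tool_pos: [0.5305, -0.0796, 0.1227]
eef_rot: [0.746, 0.665, 0.0, 0.0]
contact_force: [0.2, -0.7, -0.4]
opening: 0.008
(400, 640, 3)
185 [(336, 513.0, -80.0, 565.0), (341, 513.0, -85.0, 569.0), (346, 513.0, -91.0, 572.0), (351, 512.0, -96.0, 574.0), (356, 512.0, -102.0, 574.0), (361, 513.0, -107.0, 572.0), (366, nan, nan, nan), (371, 516.0, -121.0, 550.0), (376, 586.0, -188.0, 97.0), (381, 589.0, -203.0, 76.0), (386, 592.0, -218.0, 59.0), (391, 596.0, -234.0, 37.0)]
200 [(336, 494.0, -79.0, 590.0), (341, 493.0, -85.0, 597.0), (346, 493.0, -89.0, 601.0), (351, 492.0, -94.0, 605.0), (356, 492.0, -99.0, 607.0), (361, 492.0, -104.0, 610.0), (366, 492.0, -109.0, 610.0), (371, 492.0, -114.0, 608.0), (376, 493.0, -120.0, 605.0), (381, 494.0, -126.0, 597.0), (386, 555.0, -219.0, 51.0), (391, 558.0, -236.0, 27.0)]
215 [(336, 476.0, -79.0, 610.0), (341, 476.0, -84.0, 617.0), (346, 476.0, -88.0, 624.0), (351, 475.0, -93.0, 628.0), (356, 475.0, -98.0, 631.0), (361, 474.0, -101.0, 642.0), (366, 474.0, -106.0, 645.0), (371, 474.0, -110.0, 646.0), (376, 474.0, -114.0, 646.0), (381, 475.0, -119.0, 644.0), (386, 475.0, -124.0, 645.0), (391, 475.0, -129.0, 642.0)]
230 [(336, 461.0, -79.0, 626.0), (341, 460.0, -83.0, 641.0), (346, 460.0, -88.0, 644.0), (351, 460.0, -92.0, 649.0), (356, 460.0, -95.0, 666.0), (361, 460.0, -98.0, 674.0), (366, 460.0, -102.0, 674.0), (371, 460.0, -107.0, 674.0), (376, 460.0, -111.0, 673.0), (381, 460.0, -115.0, 671.0), (386, 460.0, -120.0, 669.0), (391, 460.0, -124.0, 667.0)]
```

```bash
python3 - <<'E'
from h import *
s=snap('side','5.png');im=cv2.imread('pics/5.png')[60:240,270:470];cv2.imwrite('pics/5c.png',cv2.resize(im,None,fx=3,fy=3,interpolation=cv2.INTER_CUBIC))
E
```

```text
(no output)
```

View pics/5c.png

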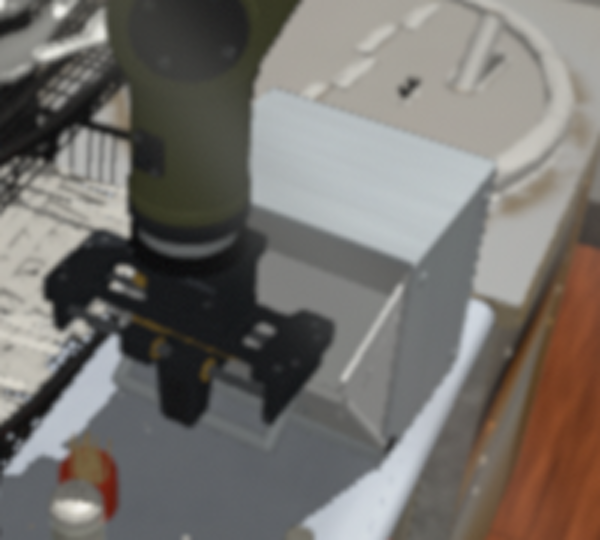

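```bash
python3 -m inch '[[0,0,0.6,0,0],[0,0.2,1,0,0],[0,0.6,1,0,0],[0,1,0.6,0,0],[0,1,0,0,0]]'; python3 -m inch '[[0,0,0,0,0]]'; cat > bin.py <<'E'
from h import *
B=cloud(snap('top'));v,u=np.mgrid[:400,:640]
o=np.array([.114,.9935]);a=np.array([.9935,-.114]);H=np.array([.5145,-.230])
s=(B[...,:2]-H)@o;l=(B[...,:2]-H)@a;z=B[...,2]
for nm,m in dict(panel=(abs(l)<.085)&(s>.02)&(s<.09)&(z>.03)&(z<.19)&(u>340)&(u<400),handle=(abs(l)<.07)&(s>.125)&(s<.19)&(z>.10)&(z<.16)&(u>340)&(u<400),edge=(abs(l)<.095)&(s>.06)&(s<.135)&(z>.13)&(z<.2)&(u>340)&(u<400)).items():
    if m.sum()<5: print(nm,m.sum());continue
    print(nm,m.sum(),'s',np.percentile(s[m],[5,50,95]).round(4),'z',np.percentile(z[m],[5,50,95]).round(4))
    if nm=='panel':
        c=np.polyfit(z[m],s[m],1);print('t=',np.arctan(c[0]),'s at z=.026',np.polyval(c,.026))
E
python3 bin.py
```

```text
clock: 5.55
tool_pos: [0.532, -0.0095, 0.2049]
eef_rot: [0.747, 0.665, 0.002, 0.002]
contact_force: [0.7, 0.0, -0.5]
opening: 0.007
clock: 5.65
tool_pos: [0.5309, -0.0055, 0.2036]
eef_rot: [0.745, 0.667, 0.002, -0.0]
contact_force: [0.2, -0.7, -0.1]
opening: 0.005
panel 1814 s [0.0241 0.0577 0.0869] z [0.0615 0.1061 0.145 ]
t= 0.644166953514008 s at z=.026 -0.00257815852616871
handle 26 s [0.1262 0.1313 0.1358] z [0.1358 0.1405 0.147 ]
edge 1213 s [0.0752 0.0926 0.11  ] z [0.1324 0.1535 0.1676]
```

```bash
python3 -m inch '[[0,-1,0,0,0],[0,-1,0,0,0],[0,-1,0,0,0],[0,-0.2,-0.8,0,0],[0,0,-0.8,0,0]]'; python3 -m inch '[[0,0,-0.3,0,0],[0,0,-0.3,0,0],[0,0,0,0,0]]'
```

```text
clock: 6.2
tool_pos: [0.5301, -0.094, 0.162]
eef_rot: [0.748, 0.663, -0.001, 0.001]
contact_force: [0.2, 0.1, 0.1]
opening: 0.005
clock: 6.5
tool_pos: [0.53, -0.0901, 0.1471]
eef_rot: [0.747, 0.665, -0.001, -0.0]
contact_force: [-0.9, 0.1, -0.7]
opening: 0.003
```

```bash
python3 -m inch '[[0,0,-0.15,0,0],[0,0,0,0,0]]';python3 -m inch '[[0,0,-0.15,0,0],[0,0,0,0,0]]'
```

```text
clock: 6.7
tool_pos: [0.5307, -0.0897, 0.1441]
eef_rot: [0.747, 0.665, 0.0, 0.0]
contact_force: [0.5, 0.0, 0.2]
opening: 0.005
clock: 6.9
tool_pos: [0.5304, -0.0898, 0.1401]
eef_rot: [0.747, 0.665, -0.0, 0.0]
contact_force: [-0.6, -0.5, -0.1]
opening: 0.008
```

```bash
python3 bin.py; python3 - <<'E'
from h import *
s=snap('wrist','6.png');a=s['pixels'];cv2.imwrite('pics/6.png',cv2.cvtColor(a,cv2.COLOR_RGB2BGR))
b=snap('side');im=cv2.cvtColor(b['pixels'],cv2.COLOR_RGB2BGR)[100:240,270:470]
w=cv2.imread('pics/6.png');cv2.imwrite('pics/6c.png',np.vstack([cv2.resize(w,(480,300)),cv2.resize(im,(480,300))]))
E
```

```text
panel 11 s [0.0203 0.0218 0.0268] z [0.0563 0.0604 0.0667]
t= 0.5623449509794116 s at z=.026 0.0009518368730763518
handle 0
edge 0
```

View pics/6c.png

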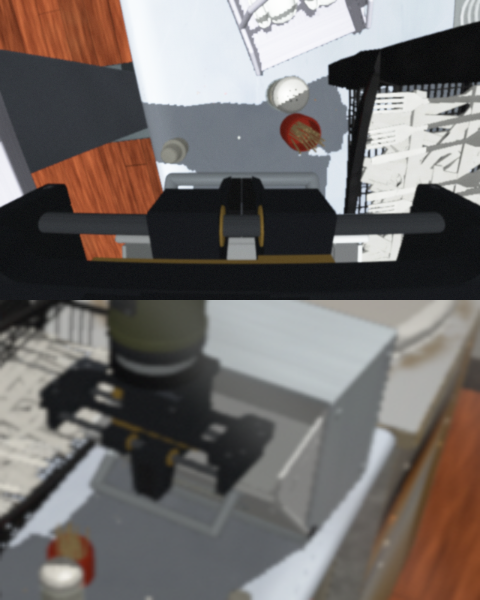

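```bash
python3 -m inch '[[0,0,0.6,0,0],[0,0,1,0,0],[0,0.8,1,0,0],[0,1,0.4,0,0],[0,1,0,0,0]]'; python3 -m inch '[[0,0.5,0,0,0],[0,0,0,0,0]]';python3 bin.py; python3 - <<'E'
from h import *
B=cloud(snap('top','7.png'))
cv2.imwrite('pics/7c.png',cv2.resize(cv2.imread('pics/7.png')[150:270,290:450],None,fx=4,fy=4))
for vv in (195,205,215,225):print(vv,[(uu,*(B[vv,uu]*1000).round().tolist()) for uu in range(336,392,3) if B[vv,uu,2]>.07])
E
```

```text
clock: 7.55
tool_pos: [0.5317, -0.0191, 0.2171]
eef_rot: [0.747, 0.665, 0.002, 0.001]
contact_force: [-0.2, 0.4, -0.3]
opening: 0.002
clock: 7.75
tool_pos: [0.5304, -0.0054, 0.2153]
eef_rot: [0.745, 0.667, 0.0, -0.0]
contact_force: [-0.1, -0.5, 0.8]
opening: 0.008
panel 1810 s [0.0241 0.0577 0.0869] z [0.0615 0.1062 0.1448]
t= 0.6450511260485389 s at z=.026 -0.0026877261223668646
handle 27 s [0.1262 0.1312 0.1358] z [0.1357 0.1414 0.1452]
edge 1266 s [0.0756 0.0929 0.1113] z [0.1326 0.1537 0.1678]
195 [(336, 555.0, -91.0, 134.0), (339, 556.0, -98.0, 130.0), (354, 552.0, -130.0, 167.0), (357, 553.0, -138.0, 157.0), (360, 555.0, -145.0, 147.0), (363, 556.0, -153.0, 139.0), (366, 558.0, -161.0, 126.0), (369, 559.0, -169.0, 116.0), (372, 561.0, -178.0, 102.0), (375, 562.0, -186.0, 96.0), (378, 564.0, -195.0, 83.0), (381, 565.0, -203.0, 72.0)]
205 [(336, 532.0, -92.0, 133.0), (351, 530.0, -124.0, 164.0), (354, 530.0, -131.0, 163.0), (357, 531.0, -138.0, 154.0), (360, 532.0, -146.0, 144.0), (363, 534.0, -153.0, 134.0), (366, 535.0, -162.0, 121.0), (369, 536.0, -170.0, 111.0), (372, 537.0, -178.0, 101.0), (375, 538.0, -186.0, 90.0), (378, 540.0, -195.0, 79.0)]
215 [(336, 510.0, -92.0, 131.0), (351, 508.0, -124.0, 169.0), (354, 508.0, -131.0, 162.0), (357, 509.0, -139.0, 150.0), (360, 510.0, -146.0, 142.0), (363, 511.0, -154.0, 129.0), (366, 512.0, -162.0, 119.0), (369, 513.0, -170.0, 108.0), (372, 514.0, -178.0, 98.0), (375, 515.0, -187.0, 87.0), (378, 516.0, -196.0, 74.0)]
225 [(336, 464.0, -78.0, 675.0), (339, 464.0, -80.0, 664.0), (348, 486.0, -118.0, 162.0), (351, 486.0, -124.0, 164.0), (354, 487.0, -132.0, 154.0), (357, 487.0, -139.0, 146.0), (360, 488.0, -147.0, 136.0), (363, 488.0, -155.0, 123.0), (366, 489.0, -162.0, 117.0), (369, 490.0, -171.0, 105.0), (372, 490.0, -179.0, 93.0), (375, 491.0, -188.0, 80.0), (378, 491.0, -196.0, 73.0)]
```

View pics/7c.png

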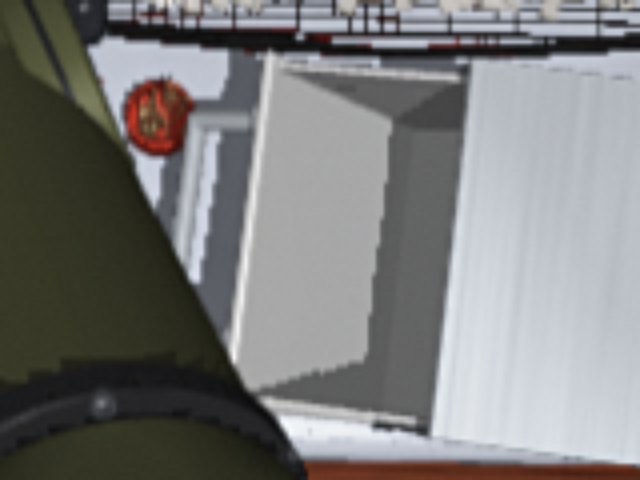

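```bash
python3 -m inch '[[-0.1,-1,0.2,0,0],[-0.1,-1,0,0,0],[-0.1,-1,0,0,0],[-0.1,-1,0,0,0],[0,-1,0,0,0]]'; python3 -m inch '[[0,-1,0,0,0],[0,-0.9,0,0,0],[0,0,-1,0,0],[0,0,-1,0,0],[0,0,-0.6,0,0]]'; python3 -m inch '[[0,0,-0.4,0,0],[0,0,0,0,0]]'
```

```text
clock: 8.35
tool_pos: [0.5193, -0.1356, 0.2197]
eef_rot: [0.748, 0.664, -0.001, -0.0]
contact_force: [0.2, -0.4, -0.5]
opening: 0.001
clock: 8.85
tool_pos: [0.5186, -0.1822, 0.1531]
eef_rot: [0.748, 0.664, -0.001, -0.001]
contact_force: [0.9, -1.0, 0.1]
opening: 0.001
clock: 9.05
tool_pos: [0.5191, -0.181, 0.1438]
eef_rot: [0.747, 0.665, -0.001, -0.001]
contact_force: [-0.5, -0.6, 0.1]
opening: 0.003
```

```bash
python3 -m inch '[[0.03,0.3,0,0,0],[0.02,0.2,0,0,0],[0.02,0.2,0,0,0],[0,0,0,0,0]]';python3 -m inch '[[0.02,0.1,0,0,0],[0,0,0,0,0]]';python3 -m inch '[[0.01,0.1,0,0,0],[0,0,0,0,0]]'
```

```text
clock: 9.45
tool_pos: [0.5229, -0.1609, 0.1459]
eef_rot: [0.746, 0.666, 0.001, 0.0]
contact_force: [-0.7, -0.7, 0.0]
opening: 0.005
clock: 9.65
tool_pos: [0.5229, -0.1595, 0.1454]
eef_rot: [0.746, 0.665, 0.0, 0.0]
contact_force: [0.3, -0.2, -0.9]
opening: 0.007
clock: 9.85
tool_pos: [0.5231, -0.157, 0.1452]
eef_rot: [0.747, 0.665, 0.0, -0.0]
contact_force: [0.2, -0.4, -0.4]
opening: 0.006
```

```bash
for i in 1; do python3 -m inch '[[0.01,0.15,0,0,0],[0,0,0,0,0]]';python3 -m inch '[[0.01,0.15,0,0,0],[0,0,0,0,0]]';python3 -m inch '[[0.01,0.15,0,0,0],[0,0,0,0,0]]'; done; python3 bin.py
```

```text
clock: 10.05
tool_pos: [0.5233, -0.1528, 0.1452]
eef_rot: [0.746, 0.666, 0.0, -0.0]
contact_force: [0.6, 0.1, 0.4]
opening: 0.004
clock: 10.25
tool_pos: [0.5236, -0.1491, 0.1452]
eef_rot: [0.746, 0.666, 0.0, -0.0]
contact_force: [-0.2, 0.3, -0.2]
opening: 0.005
clock: 10.45
tool_pos: [0.5237, -0.1459, 0.1452]
eef_rot: [0.746, 0.665, -0.0, 0.0]
contact_force: [-0.4, -0.6, 1.1]
opening: 0.004
panel 49 s [0.0724 0.082  0.0889] z [0.1259 0.1375 0.1466]
t= 0.6353482568661343 s at z=.026 -0.00043464763278281207
handle 23 s [0.1264 0.1315 0.1358] z [0.1358 0.141  0.1443]
edge 98 s [0.0789 0.0936 0.1327] z [0.1343 0.1443 0.1587]
```

```bash
python3 -m inch '[[0,0,0,0,0]]'; python3 - <<'E'
from h import *
st=r.get_state();p=st['tool_pos'];print(p)
o=np.array([.114,.9935]);a=np.array([.9935,-.114]);H=np.array([.5145,-.230])
s0=snap('side','8.png');im=cv2.imread('pics/8.png')
S=cloud(s0);lum=s0['pixels'].max(-1)
s=(S[...,:2]-H)@o;l=(S[...,:2]-H)@a;z=S[...,2]
tl=(p[:2]-H)@a;print('tool s,l',(p[:2]-H)@o,tl)
for z0 in np.arange(.11,.25,.012):
    m=(abs(l-tl)<.03)&(s>-.02)&(s<.15)&(abs(z-z0)<.006)&(lum<90)
    if m.sum()>2:print(z0.round(3),m.sum(),'s',np.percentile(s[m],[2,50,98]).round(4),'l',np.percentile(l[m],[2,98]).round(4))
m=(abs(l)<.09)&(s>.02)&(s<.09)&(z>.04)&(z<.17)&(lum>110)
print('panel',m.sum(),np.polyfit(z[m],s[m],1) if m.sum()>20 else '')
cv2.imwrite('pics/8c.png',cv2.resize(im[70:230,290:450],None,fx=3.7,fy=3.7,interpolation=cv2.INTER_CUBIC))
E
```

```text
clock: 10.6
tool_pos: [0.5237, -0.1461, 0.1452]
eef_rot: [0.747, 0.665, 0.0, 0.0]
contact_force: [-0.1, 0.2, -0.0]
opening: 0.005
[ 0.52371819 -0.14605799  0.14522397]
tool s,l 0.08444725598335624 -0.0004111158606513606
0.158 24 s [0.0908 0.0929 0.0961] l [-0.0135  0.011 ]
0.17 63 s [0.0763 0.0929 0.0962] l [-0.016   0.0132]
0.182 74 s [0.0765 0.0934 0.0957] l [-0.0169  0.0141]
0.194 72 s [0.0786 0.0932 0.0958] l [-0.0182  0.0142]
0.206 37 s [0.0872 0.0939 0.0967] l [-0.0188  0.015 ]
0.218 12 s [0.0736 0.0883 0.0983] l [-0.0298  0.0107]
0.23 103 s [0.0814 0.1172 0.1195] l [-0.0287  0.0272]
0.242 241 s [0.0988 0.1112 0.1195] l [-0.0291  0.0284]
panel 20
```

View pics/8c.png

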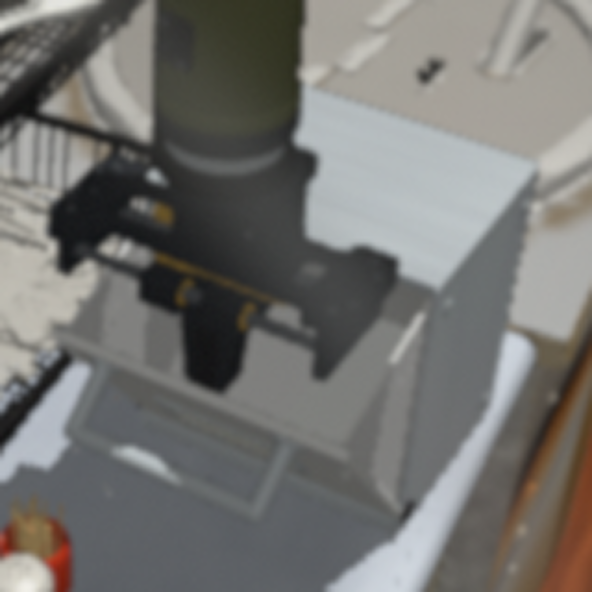

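```bash
python3 -m inch '[[0,0,1,0,0],[0,0,1,0,0],[0,0,0.5,0,0],[0,0,0,0,0]]'; cat > tip.py <<'E'
from h import *
p=r.get_state()['tool_pos'];print(p)
for n in('side','top'):
    s0=snap(n);S=cloud(s0);lum=s0['pixels'].max(-1).astype(int)
    m=(np.hypot(S[...,0]-p[0],S[...,1]-p[1])<.075)&(S[...,2]>p[2]-.04)&(S[...,2]<p[2]+.12)&(lum<80)
    q=S[m]-p
    for a in np.arange(-.035,.12,.01):
        w=q[(q[:,2]>=a)&(q[:,2]<a+.01)]
        if len(w)>3:print(n,round(a,3),len(w),'x',np.percentile(w[:,0],[5,95]).round(3),'y',np.percentile(w[:,1],[5,95]).round(3))
E
python3 tip.py; python3 -m inch '[[0,0,0,0,60],[0,0,0,0,60],[0,0,0,0,60],[0,0,0,0,60]]'; python3 tip.py
```

```text
clock: 11.05
tool_pos: [0.5249, -0.1462, 0.2092]
eef_rot: [0.747, 0.665, 0.001, 0.001]
contact_force: [0.1, 0.7, -0.2]
opening: 0.003
[ 0.52491524 -0.14617226  0.20916671]
side 0.005 13 x [-0.007  0.01 ] y [0.007 0.01 ]
side 0.015 50 x [-0.014  0.013] y [0.002 0.012]
side 0.025 63 x [-0.016  0.013] y [-0.003  0.012]
side 0.035 72 x [-0.017  0.014] y [-0.003  0.012]
side 0.045 74 x [-0.018  0.015] y [-0.003  0.012]
side 0.055 43 x [-0.017  0.017] y [0.005 0.012]
side 0.065 15 x [-0.027  0.016] y [0.007 0.014]
side 0.075 61 x [-0.031  0.022] y [-0.004  0.036]
side 0.085 264 x [-0.05   0.066] y [-0.026  0.036]
side 0.095 204 x [-0.027  0.031] y [0.016 0.036]
side 0.105 215 x [-0.055  0.065] y [-0.023  0.028]
side 0.115 462 x [-0.07  0.07] y [-0.023  0.028]
top 0.085 47 x [-0.059 -0.012] y [0.029 0.038]
top 0.095 19 x [-0.027  0.021] y [0.032 0.037]
top 0.105 9 x [-0.069 -0.037] y [0.008 0.03 ]
top 0.115 153 x [-0.072 -0.042] y [0.008 0.032]
clock: 11.55
tool_pos: [0.5236, -0.146, 0.2073]
eef_rot: [0.747, 0.665, -0.0, -0.0]
contact_force: [-0.6, -0.9, 0.8]
opening: 0.343
[ 0.52357792 -0.14600039  0.20729342]
side 0.005 13 x [-0.021  0.026] y [-0.009  0.012]
side 0.015 69 x [-0.029  0.028] y [-0.008  0.014]
side 0.025 79 x [-0.03   0.026] y [-0.009  0.014]
side 0.035 85 x [-0.031  0.028] y [-0.008  0.014]
side 0.045 86 x [-0.033  0.03 ] y [-0.004  0.014]
side 0.055 70 x [-0.029  0.031] y [-0.009  0.014]
side 0.065 17 x [0.023 0.032] y [0.001 0.008]
side 0.075 64 x [-0.045  0.04 ] y [-0.008  0.037]
side 0.085 274 x [-0.051  0.066] y [-0.026  0.038]
side 0.095 239 x [-0.047  0.046] y [-0.018  0.036]
side 0.105 230 x [-0.055  0.066] y [-0.023  0.029]
side 0.115 451 x [-0.071  0.07 ] y [-0.024  0.028]
top 0.085 25 x [-0.058 -0.027] y [0.031 0.039]
top 0.095 61 x [-0.047 -0.027] y [0.018 0.039]
top 0.105 4 x [-0.049 -0.046] y [0.017 0.03 ]
top 0.115 142 x [-0.072 -0.041] y [0.008 0.032]
```

```bash
python3 -m inch '[[-0.1,-0.7,0,0,0],[-0.05,-0.7,0,0,0],[0,0,-1,0,0],[0,0,-1,0,0],[0,0,-1,0,0]]'; python3 -m inch '[[0,0,-0.6,0,0],[0,0,0,0,0]]'; python3 -m inch '[[0.02,0.2,0,0,0],[0.02,0.2,0,0,0],[0,0,0,0,0]]'; python3 -m inch '[[0.02,0.2,0,0,0],[0,0,0,0,0]]'
```

```text
clock: 12.15
tool_pos: [0.5202, -0.1814, 0.132]
eef_rot: [0.747, 0.665, 0.0, 0.0]
contact_force: [0.2, -0.2, -0.3]
opening: 0.034
clock: 12.35
tool_pos: [0.5186, -0.1808, 0.1158]
eef_rot: [0.747, 0.665, -0.001, -0.002]
contact_force: [0.6, -0.6, 0.4]
opening: 0.007
clock: 12.65
tool_pos: [0.522, -0.1697, 0.1188]
eef_rot: [0.746, 0.666, 0.001, 0.001]
contact_force: [0.1, 0.7, 0.3]
opening: 0.003
clock: 12.85
tool_pos: [0.5219, -0.1658, 0.1182]
eef_rot: [0.746, 0.665, 0.0, 0.0]
contact_force: [-0.1, 0.4, 1.4]
opening: 0.001
```

```bash
python3 -m inch '[[0.01,0.15,0,0,0],[0,0,0,0,0]]'; python3 -m inch '[[0.01,0.15,0,0,0],[0,0,0,0,0]]'; python3 bin.py
```

```text
clock: 13.05
tool_pos: [0.5218, -0.1626, 0.1178]
eef_rot: [0.747, 0.665, -0.0, 0.0]
contact_force: [0.1, -2.6, -0.4]
opening: 0.003
clock: 13.25
tool_pos: [0.5219, -0.1582, 0.1177]
eef_rot: [0.747, 0.665, -0.0, -0.0]
contact_force: [0.1, -2.4, 0.0]
opening: 0.01
panel 78 s [0.0532 0.0669 0.0783] z [0.0929 0.1094 0.1237]
t= 0.6671271652140268 s at z=.026 0.0010975547949723524
handle 26 s [0.1262 0.1309 0.1357] z [0.1331 0.1389 0.1447]
edge 470 s [0.1002 0.1112 0.1243] z [0.1435 0.1583 0.1625]
```

Contact now (−2.5 N), it is moving. Continue to the stop.

```bash
python3 -m inch '[[0.01,0.15,0,0,0],[0,0,0,0,0]]'; python3 -m inch '[[0.01,0.15,0,0,0],[0,0,0,0,0]]'
```

```text
clock: 13.5
tool_pos: [0.5219, -0.1568, 0.1177]
eef_rot: [0.747, 0.665, -0.001, 0.001]
contact_force: [-0.4, -5.8, 0.7]
opening: 0.006
clock: 13.7
tool_pos: [0.5219, -0.1563, 0.1178]
eef_rot: [0.748, 0.664, -0.003, 0.002]
contact_force: [-0.7, -12.2, 2.1]
opening: 0.008
```

```bash
python3 -m inch '[[0,-0.4,0,0,0],[0,0,1,0,0],[0,0,1,0,0],[0,0,1,0,0],[0,0,1,0,0]]'; python3 -m inch '[[0,1,0.2,0,88],[0,1,0,0,88],[0,1,0,0,88],[0,1,0,0,88],[0,1,0,0,88]]'; python3 -m inch '[[0,1,0,0,88],[0,1,0,0,88],[0.3,1,0,0.6,88],[1,1,0,1,88],[1,1,0,1,88]]';  python3 -m inch '[[1,0.2,0,1,88],[0.1,0,-0.3,0.2,88],[0,0,0,0,88]]'; python3 bin.py
```

```text
clock: 14.2
tool_pos: [0.5225, -0.1596, 0.2185]
eef_rot: [0.746, 0.666, 0.001, -0.001]
contact_force: [-0.1, 0.0, -0.3]
opening: 0.004
clock: 14.7
tool_pos: [0.5222, -0.0337, 0.2227]
eef_rot: [0.746, 0.666, 0.001, -0.001]
contact_force: [0.6, 0.1, -0.1]
opening: 0.434
clock: 15.2
tool_pos: [0.5798, 0.0913, 0.2228]
eef_rot: [0.647, 0.762, 0.0, -0.001]
contact_force: [0.9, -0.6, -0.0]
opening: 0.888
clock: 15.5
tool_pos: [0.6061, 0.0939, 0.2134]
eef_rot: [0.601, 0.799, -0.001, -0.001]
contact_force: [0.4, 0.5, -0.5]
opening: 1.001
panel 1815 s [0.0239 0.0572 0.0868] z [0.0574 0.097  0.1319]
t= 0.6989245428573455 s at z=.026 -0.002480217144729086
handle 25 s [0.1264 0.131  0.1357] z [0.1332 0.1389 0.1422]
edge 1262 s [0.0801 0.1011 0.1164] z [0.1321 0.1509 0.163 ]
```

```bash
python3 -m inch '[[0.05,-0.2,-1,0,88],[0,0,-1,0,88],[0,0,-1,0,88],[0,0,-1,0,88],[0,0,-0.6,0,88]]'; python3 -m inch '[[0,0,-0.5,0,88],[0,0,0,0,88]]'; python3 tip.py | head -8; python3 - <<'E'
from h import *
b=snap('top','9a.png');s=snap('side','9b.png')
A=cv2.imread('pics/9a.png')[120:240,190:350];B=cv2.imread('pics/9b.png')[150:350,180:340]
cv2.imwrite('pics/9c.png',np.hstack([cv2.resize(A,(420,315)),cv2.resize(B,(380,475))[:315]]) )
E
```

```text
clock: 16.05
tool_pos: [0.6065, 0.0878, 0.0987]
eef_rot: [0.601, 0.799, -0.001, -0.001]
contact_force: [-0.2, -0.7, -0.9]
opening: 0.997
clock: 16.25
tool_pos: [0.6075, 0.0884, 0.0866]
eef_rot: [0.601, 0.8, -0.001, -0.001]
contact_force: [-0.2, 0.5, 0.1]
opening: 0.997
[0.60752337 0.08842467 0.08661082]
side 0.005 12 x [-0.051  0.048] y [-0.005  0.022]
side 0.015 89 x [-0.057  0.047] y [-0.011  0.056]
side 0.025 187 x [-0.056  0.046] y [-0.013  0.064]
side 0.035 320 x [-0.052  0.045] y [-0.009  0.067]
side 0.045 41 x [-0.058  0.052] y [-0.006  0.026]
side 0.055 31 x [0.042 0.052] y [0.014 0.026]
side 0.065 10 x [0.048 0.051] y [0.009 0.026]
```

View pics/9c.png

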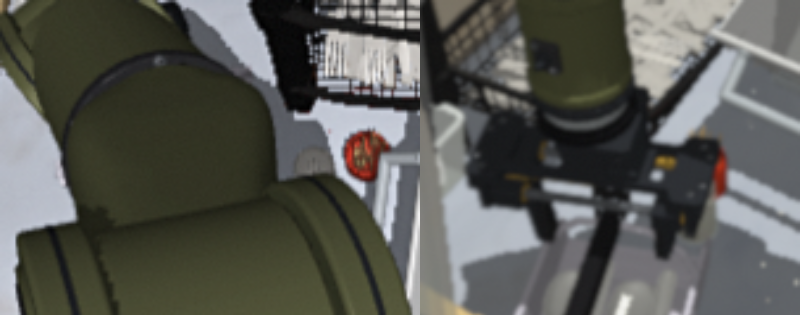

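```bash
python3 -m inch '[[0,0,0,0,0],[0,0,0,0,0],[0,0,0,0,0],[0,0,0,0,0],[0,0,0,0,0]]' 45; python3 -m inch '[[0,0,0,0,0],[0,0,0,0,0],[0,0,0,0,0]]' 45;python3 -m inch '[[0,0,0.4,0,0],[0,0,0.4,0,0],[0,0,0,0,0]]'
```

```text
clock: 16.95
tool_pos: [0.6088, 0.089, 0.0877]
eef_rot: [0.6, 0.8, 0.0, 0.0]
contact_force: [0.3, 0.8, 0.1]
opening: 0.564
clock: 17.25
tool_pos: [0.6087, 0.0889, 0.0877]
eef_rot: [0.6, 0.8, -0.0, -0.0]
contact_force: [0.5, 0.2, 0.2]
opening: 0.299
clock: 17.55
tool_pos: [0.6097, 0.0892, 0.1093]
eef_rot: [0.6, 0.8, 0.001, 0.001]
contact_force: [-0.1, 0.4, -2.4]
opening: 0.195
```

```bash
python3 -m inch '[[0,0,0,0,0],[0,0,0,0,0]]'; cat > tote.py <<'E'
from h import *
st=r.get_state();p=st['tool_pos'];y=R.from_quat(st['eef_rot']).as_matrix()[:2,1];y*=np.sign(y[0]);x=np.array([y[1],-y[0]])  # tote x, y
print(p,st['contact_force'].round(1),st['opening'])
for n in('top','side'):
    s0=snap(n);S=cloud(s0);hsv=cv2.cvtColor(s0['pixels'],cv2.COLOR_RGB2HSV)
    d=S[...,:2]-p[:2];l=d@x;t=d@y;z=S[...,2]
    for sgn in(-1,1):
        m=(abs(abs(t)-.072)<.012)&(t*sgn>0)&(l>-.14)&(l<.08)&(abs(z-p[2]+.045)<.09)&(z>.02)&(hsv[...,2]>70)
        # top of wall: max z per l bin
        out=[]
        for a in np.arange(-.13,.08,.02):
            k=m&(l>=a)&(l<a+.02)
            if k.sum()>4:out.append((round(a+.01,3),round(float(np.percentile(z[k],90)),3)))
        print(n,sgn,out)
E
python3 tote.py
```

```text
clock: 17.75
tool_pos: [0.6083, 0.0886, 0.1074]
eef_rot: [0.6, 0.8, -0.0, -0.0]
contact_force: [-1.1, -1.5, -3.3]
opening: 0.202
[0.60833311 0.08864356 0.10738288] [-1.1 -1.5 -3.3] 0.20197579261934426
top -1 []
top 1 [(np.float64(0.06), 0.055)]
side -1 [(np.float64(-0.12), 0.058), (np.float64(-0.1), 0.058), (np.float64(-0.08), 0.059), (np.float64(-0.06), 0.059), (np.float64(-0.04), 0.059), (np.float64(-0.02), 0.059), (np.float64(0.0), 0.059), (np.float64(0.02), 0.087), (np.float64(0.04), 0.059), (np.float64(0.06), 0.055)]
side 1 [(np.float64(-0.1), 0.044), (np.float64(-0.08), 0.057), (np.float64(-0.06), 0.057), (np.float64(-0.04), 0.058), (np.float64(-0.02), 0.058), (np.float64(0.0), 0.058), (np.float64(0.02), 0.078), (np.float64(0.04), 0.051), (np.float64(0.06), 0.051)]
```

```bash
python3 -m inch '[[0,0,0.6,0,0],[0,0,1,0,0],[0,0,1,0,0],[0,0,1,0,0],[0,0,1,0,0]]' 50; python3 -m inch '[[0,0,1,0,0],[-0.3,0,1,-0.2,0],[-0.9,0,0.7,-0.9,0],[-0.9,-0.3,0,-0.9,0],[-0.9,-0.5,0,-0.9,0]]'; python3 -m inch '[[-0.1,-0.8,0,-0.9,0],[0,-1,0,0,0],[0,-1,0,0,0],[0,-1,0,0,0],[0,-1,0,0,0]]'; python3 -m inch '[[0,0,0,0,0],[0,0,0,0,0]]'; python3 tote.py
```

```text
clock: 18.35
tool_pos: [0.6086, 0.0891, 0.2247]
eef_rot: [0.6, 0.8, 0.0, 0.0]
contact_force: [0.9, 0.1, -3.1]
opening: 0.201
clock: 18.85
tool_pos: [0.5329, 0.0703, 0.2919]
eef_rot: [0.715, 0.699, 0.001, 0.0]
contact_force: [-0.4, -1.2, -2.8]
opening: 0.195
clock: 19.35
tool_pos: [0.5309, -0.0517, 0.2912]
eef_rot: [0.746, 0.666, 0.0, 0.0]
contact_force: [-0.5, 0.3, -3.6]
opening: 0.196
clock: 19.55
tool_pos: [0.5311, -0.051, 0.2909]
eef_rot: [0.747, 0.665, 0.0, -0.0]
contact_force: [-0.0, 0.9, -3.2]
opening: 0.198
[ 0.53108191 -0.05102082  0.2908665 ] [-0.   0.9 -3.2] 0.1983117443999606
top -1 [(np.float64(-0.12), 0.243), (np.float64(-0.1), 0.242), (np.float64(-0.08), 0.243)]
top 1 []
side -1 [(np.float64(-0.12), 0.241), (np.float64(-0.1), 0.241), (np.float64(-0.08), 0.241), (np.float64(-0.06), 0.241), (np.float64(-0.04), 0.241), (np.float64(-0.02), 0.242), (np.float64(0.0), 0.242), (np.float64(0.02), 0.266), (np.float64(0.04), 0.242), (np.float64(0.06), 0.228), (np.float64(0.08), 0.225)]
side 1 [(np.float64(-0.12), 0.242), (np.float64(-0.1), 0.242), (np.float64(-0.08), 0.241), (np.float64(-0.06), 0.241), (np.float64(-0.04), 0.242), (np.float64(-0.02), 0.241), (np.float64(0.0), 0.244), (np.float64(0.02), 0.263), (np.float64(0.04), 0.242), (np.float64(0.06), 0.238)]
```

```bash
python3 -m inch '[[0,-0.9,0,0,0],[-0.08,-0.9,0,0,0],[-0.08,-0.9,-0.3,0,0],[-0.08,-0.87,-0.4,0,0],[0,0,-0.4,0,0]]'; python3 -m inch '[[0,0,0,0,0],[0,0,0,0,0]]'; python3 tote.py; python3 - <<'E'
from h import *
snap('top','10a.png');snap('side','10b.png')
A=cv2.imread('pics/10a.png')[140:270,290:450];B=cv2.imread('pics/10b.png')[60:240,260:470]
cv2.imwrite('pics/10c.png',np.hstack([cv2.resize(A,(390,317)),cv2.resize(B,(400,343))[:317]]) )
E
```

```text
clock: 20.15
tool_pos: [0.5249, -0.1433, 0.2623]
eef_rot: [0.748, 0.664, -0.001, 0.001]
contact_force: [0.0, -0.4, -3.5]
opening: 0.2
clock: 20.35
tool_pos: [0.5257, -0.1381, 0.2629]
eef_rot: [0.746, 0.666, 0.001, -0.0]
contact_force: [0.3, 0.2, -4.3]
opening: 0.2
[ 0.52568151 -0.13809337  0.26293781] [ 0.3  0.2 -4.3] 0.20045269838401913
top -1 [(np.float64(-0.12), 0.214), (np.float64(-0.1), 0.214), (np.float64(-0.08), 0.214), (np.float64(-0.06), 0.214), (np.float64(-0.04), 0.214), (np.float64(-0.02), 0.214)]
top 1 [(np.float64(-0.12), 0.214), (np.float64(-0.1), 0.213), (np.float64(-0.08), 0.215), (np.float64(-0.06), 0.215), (np.float64(-0.04), 0.214)]
side -1 [(np.float64(-0.12), 0.213), (np.float64(-0.1), 0.214), (np.float64(-0.08), 0.213), (np.float64(-0.06), 0.214), (np.float64(-0.04), 0.213), (np.float64(-0.02), 0.213), (np.float64(0.0), 0.214), (np.float64(0.02), 0.24), (np.float64(0.04), 0.214), (np.float64(0.06), 0.206), (np.float64(0.08), 0.191)]
side 1 [(np.float64(-0.12), 0.214), (np.float64(-0.1), 0.214), (np.float64(-0.08), 0.214), (np.float64(-0.06), 0.214), (np.float64(-0.04), 0.214), (np.float64(-0.02), 0.214), (np.float64(0.0), 0.215), (np.float64(0.02), 0.237), (np.float64(0.04), 0.215), (np.float64(0.06), 0.21)]
```

View pics/10c.png

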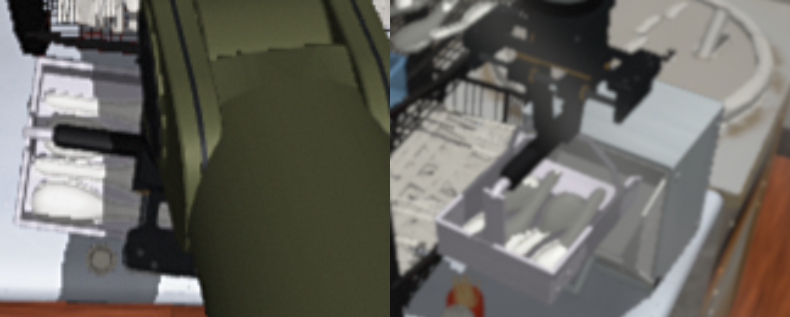

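```bash
python3 -m inch '[[-0.05,-0.44,-0.24,0,0],[-0.05,-0.44,-0.24,0,0],[-0.04,-0.36,-0.18,0,0],[-0.04,-0.36,-0.18,0,0],[0,0,0,0,0]]'; cat > pitch.py <<'E'
from h import *
st=r.get_state();p=st['tool_pos'];o=np.array([.114,.9935]);a=np.array([.9935,-.114]);H=np.array([.5145,-.230])
print('tool s,l,z',((p[:2]-H)@o).round(4),((p[:2]-H)@a).round(4),p[2].round(4),'F',st['contact_force'].round(1))
for n in('top','side'):
    s0=snap(n);S=cloud(s0);s=(S[...,:2]-H)@o;l=(S[...,:2]-H)@a;z=S[...,2]
    hsv=cv2.cvtColor(s0['pixels'],cv2.COLOR_RGB2HSV)
    m=(abs(abs(l)-.071)<.008)&(s>.06)&(s<.27)&(z>.16)&(z<.40)&(hsv[...,2]>60)
    k=np.round(s/.01).astype(float)
    pts=[(j*.01,np.percentile(z[m&(k==j)],90)) for j in range(6,27) if (m&(k==j)).sum()>4]
    if len(pts)>3:
        P=np.array(pts);c=np.polyfit(P[:,0],P[:,1],1);res=P[:,1]-np.polyval(c,P[:,0]);g=abs(res)<.012
        if g.sum()>3:c=np.polyfit(P[g,0],P[g,1],1)
        print(n,'pitch deg',np.degrees(np.arctan(c[0])).round(1),P.round(3)[::3].tolist())
E
python3 pitch.py
```

```text
clock: 21.05
tool_pos: [0.522, -0.1835, 0.2432]
eef_rot: [0.748, 0.664, 0.001, 0.002]
contact_force: [-0.4, -2.2, 11.1]
opening: 0.2
tool s,l,z 0.0471 0.0022 0.2432 F [-0.4 -2.2 11.1]
top pitch deg 0.4 [[0.07, 0.2], [0.1, 0.209], [0.13, 0.219], [0.16, 0.23], [0.19, 0.239]]
side pitch deg -12.9 [[0.06, 0.198], [0.09, 0.206], [0.12, 0.215], [0.15, 0.226], [0.18, 0.236]]
```

```bash
sed -i "s/c=np.polyfit(P\[:,0\],P\[:,1\],1);res.*/from scipy.stats import theilslopes;c=theilslopes(P[:,1],P[:,0])[:2]/; /if g.sum/d" pitch.py; python3 -m inch '[[-0.03,-0.32,-0.26,0,0],[-0.03,-0.28,-0.24,0,0],[-0.02,-0.2,-0.22,0,0],[0,0,0,0,0]]'; python3 pitch.py
```

```text
clock: 21.55
tool_pos: [0.5196, -0.2052, 0.2252]
eef_rot: [0.748, 0.664, -0.0, 0.003]
contact_force: [-1.4, -5.4, 10.1]
opening: 0.198
tool s,l,z 0.0252 0.0022 0.2252 F [-1.4 -5.4 10.1]
top pitch deg 30.1 [[0.06, 0.319], [0.09, 0.206], [0.12, 0.225], [0.15, 0.245], [0.18, 0.24]]
side pitch deg 29.7 [[0.06, 0.337], [0.09, 0.205], [0.12, 0.223], [0.15, 0.242], [0.18, 0.238]]
```

```bash
python3 -m inch '[[0,0,-0.24,0,0],[0,0,-0.2,0,0],[0,0,0,0,0]]'; python3 pitch.py;  python3 -m inch '[[0,0,-0.2,0,0],[0,0,0,0,0]]'; python3 pitch.py
```

```text
clock: 21.95
tool_pos: [0.5189, -0.2115, 0.2155]
eef_rot: [0.749, 0.662, -0.004, 0.007]
contact_force: [-4.5, -16.6, 16.2]
opening: 0.199
tool s,l,z 0.0189 0.0023 0.2155 F [ -4.5 -16.6  16.2]
top pitch deg 35.9 [[0.06, 0.186], [0.09, 0.208], [0.12, 0.232], [0.15, 0.255], [0.18, 0.236]]
side pitch deg 34.6 [[0.06, 0.186], [0.09, 0.205], [0.12, 0.229], [0.15, 0.25], [0.18, 0.233]]
clock: 22.25
tool_pos: [0.5187, -0.2136, 0.2109]
eef_rot: [0.75, 0.661, -0.004, 0.008]
contact_force: [-4.2, -20.1, 18.1]
opening: 0.2
tool s,l,z 0.0167 0.0023 0.2109 F [ -4.2 -20.1  18.1]
top pitch deg 37.8 [[0.06, 0.184], [0.09, 0.21], [0.12, 0.235], [0.15, 0.26], [0.18, 0.235]]
side pitch deg 35.6 [[0.06, 0.186], [0.09, 0.208], [0.12, 0.233], [0.15, 0.26], [0.18, 0.233]]
```

```bash
python3 -m inch '[[0,0,0,0,0],[0,0,0,0,0]]' 22; python3 pitch.py;  python3 -m inch '[[0.02,0.15,-0.15,0,0],[0,0,0,0,0]]'; python3 pitch.py
```

```text
clock: 22.55
tool_pos: [0.5187, -0.2134, 0.2108]
eef_rot: [0.75, 0.662, -0.004, 0.008]
contact_force: [-3.8, -19.7, 16.8]
opening: 0.203
tool s,l,z 0.017 0.0022 0.2108 F [ -3.8 -19.7  16.8]
top pitch deg 38.4 [[0.06, 0.185], [0.09, 0.209], [0.12, 0.234], [0.15, 0.26], [0.18, 0.235]]
side pitch deg 36.4 [[0.06, 0.183], [0.09, 0.208], [0.12, 0.234], [0.15, 0.26], [0.18, 0.233]]
clock: 22.85
tool_pos: [0.5192, -0.2093, 0.2073]
eef_rot: [0.75, 0.662, -0.004, 0.008]
contact_force: [-5.2, -19.5, 19.4]
opening: 0.203
tool s,l,z 0.0211 0.0023 0.2073 F [ -5.2 -19.5  19.4]
top pitch deg 39.0 [[0.06, 0.184], [0.09, 0.21], [0.12, 0.234], [0.15, 0.261], [0.18, 0.235]]
side pitch deg 36.1 [[0.06, 0.185], [0.09, 0.208], [0.12, 0.23], [0.15, 0.26], [0.18, 0.233]]
```

```bash
cat > look.py <<'E'
from h import *;import sys
snap('wrist','w.png');snap('side','s.png')
A=cv2.imread('pics/w.png');B=cv2.imread('pics/s.png')[60:240,280:460]
cv2.imwrite('pics/'+sys.argv[1],np.hstack([cv2.resize(A,(400,250)),np.zeros((250,10,3),np.uint8),cv2.resize(B,(250,250))]) if 0 else np.vstack([cv2.resize(A[100:],(560,260)),cv2.resize(B,(330,330)) if 0 else cv2.resize(B,(560,335))]))
E
python3 look.py 11.png
```

```text
(no output)
```

View pics/11.png

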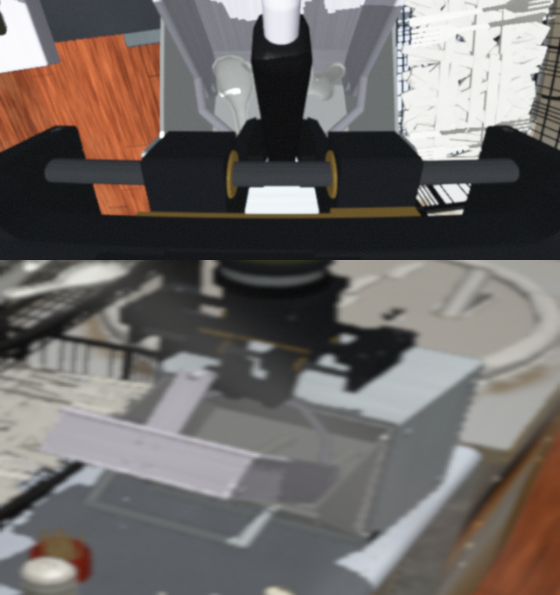

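```bash
cat > sp.py <<'E'
from h import *
o=np.array([.114,.9935]);a=np.array([.9935,-.114]);H=np.array([.5145,-.230])
p=r.get_state()['tool_pos'];print('tool s,z',((p[:2]-H)@o).round(4),p[2].round(4))
W=snap('wrist');S=cloud(W);s=(S[...,:2]-H)@o;l=(S[...,:2]-H)@a;z=S[...,2]
for l0 in np.arange(-.06,.07,.01):
    m=(abs(l-l0)<.005)&(s>.0)&(s<.26)&(z>.03)&(z<.4)
    k=np.round(s/.01)
    print(round(l0,3),[(int(j*10),int(1000*np.median(z[m&(k==j)]))) for j in range(0,26) if (m&(k==j)).sum()>4])
E
python3 sp.py
```

```text
tool s,z 0.0211 0.2073
-0.06 [(0, 111), (10, 111), (20, 114), (30, 156), (40, 326), (50, 320), (60, 167), (70, 159), (80, 167), (90, 177), (100, 188), (110, 197), (120, 207), (130, 217), (140, 217), (150, 204)]
-0.05 [(0, 104), (10, 104), (20, 199), (30, 113), (40, 326), (50, 320), (60, 127), (70, 133), (80, 141), (90, 150), (100, 158), (110, 167), (120, 175), (130, 184), (140, 193), (150, 201)]
-0.04 [(0, 104), (10, 104), (20, 205), (30, 112), (40, 319), (50, 321), (60, 295), (70, 132), (80, 141), (90, 150), (100, 158), (110, 167), (120, 176), (130, 184), (140, 193), (150, 201)]
-0.03 [(0, 111), (10, 113), (20, 114), (30, 117), (40, 308), (50, 318), (60, 300), (70, 133), (80, 142), (90, 150), (100, 158), (110, 167), (120, 175), (130, 185), (140, 194), (150, 201)]
-0.02 [(30, 250), (40, 309), (50, 318), (60, 301), (70, 135), (80, 143), (90, 150), (100, 158), (110, 167), (120, 175), (150, 202)]
-0.01 [(10, 270), (20, 279), (30, 259), (40, 311), (50, 318), (60, 300), (70, 288), (80, 296), (90, 290), (100, 305), (110, 304), (120, 293)]
0.0 [(10, 243), (20, 249), (30, 257), (40, 317), (5
[... 359 characters left out ...]
 213), (20, 119), (30, 240), (40, 318), (50, 309), (60, 300), (70, 133), (80, 142), (90, 150), (100, 158), (110, 167), (120, 175), (140, 196), (150, 201)]
0.04 [(10, 54), (20, 208), (30, 102), (40, 320), (50, 309), (60, 300), (70, 133), (80, 141), (90, 150), (100, 158), (110, 167), (120, 175), (130, 184), (140, 193), (150, 201)]
0.05 [(0, 48), (10, 57), (20, 203), (30, 107), (40, 324), (50, 318), (60, 124), (70, 133), (80, 141), (90, 149), (100, 158), (110, 167), (120, 175), (130, 184), (140, 193), (150, 200)]
0.06 [(0, 56), (10, 65), (20, 197), (30, 191), (40, 324), (50, 303), (60, 124), (70, 133), (80, 141), (90, 150), (100, 158), (110, 167), (120, 175), (130, 184), (140, 193), (150, 201)]
```

```bash
python3 -m inch '[[0,0,0,0,0],[0.04,0.35,0.35,0,0],[0.04,0.4,0.4,0,0],[0.04,0.4,0.4,0,0],[0.04,0.4,0.4,0,0]]' 50; python3 -m inch '[[0.04,0.4,0.4,0,0],[0.04,0.4,0.4,0,0],[0.04,0.4,0.4,0,0],[0.04,0.4,0.4,0,0],[0.04,0.4,0.5,0,0]]'; python3 -m inch '[[0.04,0.5,0.5,0,0],[0.04,0.5,0.5,0,0],[0.04,0.5,0.4,0,0],[0,0,0,0,0]]'; python3 sp.py; python3 pitch.py
```

```text
clock: 23.6
tool_pos: [0.5232, -0.1582, 0.2432]
eef_rot: [0.747, 0.665, 0.0, 0.0]
contact_force: [0.7, 0.1, -2.7]
opening: 0.199
clock: 24.1
tool_pos: [0.528, -0.1068, 0.2958]
eef_rot: [0.746, 0.665, -0.0, -0.0]
contact_force: [0.1, 0.0, -1.4]
opening: 0.198
clock: 24.5
tool_pos: [0.5325, -0.0672, 0.3321]
eef_rot: [0.745, 0.667, 0.002, 0.001]
contact_force: [0.5, 0.7, -2.3]
opening: 0.199
tool s,z 0.1638 0.3321
-0.06 [(70, 115), (80, 127), (90, 139), (100, 152), (110, 160), (140, 233), (150, 237), (160, 310), (170, 243), (180, 248), (190, 253), (200, 258), (210, 263), (220, 268), (230, 272), (240, 277), (250, 283)]
-0.05 [(80, 130), (90, 139), (100, 150), (110, 160), (140, 233), (150, 236), (160, 240), (170, 243), (180, 248), (190, 253), (200, 258), (210, 263), (220, 268), (230, 273), (240, 277), (250, 282)]
-0.04 [(0, 215), (90, 140), (100, 153), (110, 160), (140, 233), (150, 236), (160, 239), (170, 243), (180, 247), (190, 253), (200, 258), (210, 263), (220, 268), (230, 273), (240, 277), (250, 282)]
-0.03 [(0, 214), (90, 139), (100, 150), (110, 160), (140, 234), (150, 236), (160, 23
[... 1079 characters left out ...]
, 243), (180, 247), (190, 253), (200, 258), (210, 263), (220, 267), (230, 272), (240, 277), (250, 282)]
0.05 [(0, 214), (90, 140), (100, 151), (110, 160), (140, 233), (150, 236), (160, 240), (170, 243), (180, 247), (190, 253), (200, 257), (210, 263), (220, 268), (230, 272), (240, 277), (250, 282)]
0.06 [(70, 116), (80, 126), (90, 139), (100, 152), (110, 161), (140, 234), (150, 236), (160, 311), (170, 243), (180, 248), (190, 252), (200, 257), (210, 262), (220, 267), (230, 272), (240, 277), (250, 282)]
tool s,l,z 0.1619 -0.0012 0.331 F [ 0.3  0.3 -2.6]
top pitch deg 23.7 [[0.22, 0.32], [0.25, 0.332]]
side pitch deg 26.7 [[0.11, 0.162], [0.15, 0.307], [0.18, 0.295], [0.21, 0.31], [0.24, 0.325]]
```

```bash
python3 -m inch '[[0,1,0,0,0],[0.1,1,0,0,0],[0.2,1,0,0,0],[0.2,1,0,0,0],[0.2,1,0,0,0]]'; python3 -m inch '[[0.2,1,0,0,0],[0.2,1,-0.5,0,0],[0,0.5,-1,0,0],[0,0,-1,0,0],[0,0,-1,0,0]]';python3 -m inch '[[0,0,-1,0,0],[0,0,-1,0,0],[0,0,-1,0,0],[0,0,-1,0,0],[0,0,-0.5,0,0]]'; python3 bin.py
```

```text
clock: 25.15
tool_pos: [0.5486, 0.0542, 0.3293]
eef_rot: [0.747, 0.665, -0.001, -0.0]
contact_force: [0.2, 0.0, -2.6]
opening: 0.2
clock: 25.65
tool_pos: [0.5584, 0.1165, 0.2409]
eef_rot: [0.747, 0.665, -0.001, -0.0]
contact_force: [0.5, -1.2, -2.2]
opening: 0.201
clock: 26.15
tool_pos: [0.5573, 0.1154, 0.1274]
eef_rot: [0.747, 0.665, -0.002, -0.001]
contact_force: [-0.0, -1.1, -2.2]
opening: 0.193
panel 1914 s [0.024  0.0572 0.0868] z [0.0676 0.1061 0.1344]
t= 0.6758609790959493 s at z=.026 -0.008260041762370569
handle 25 s [0.1264 0.1311 0.1357] z [0.1332 0.1385 0.1421]
edge 1272 s [0.0763 0.1009 0.1163] z [0.1326 0.1509 0.1634]
```

```bash
python3 -m inch '[[0,0,-0.4,0,0],[0,0,-0.3,0,0],[0,0,-0.2,0,0],[0,0,0,0,0]]' 25; python3 -m inch '[[0,0,-0.25,0,0],[0,0,0,0,0]]'; python3 tote.py
```

```text
clock: 26.6
tool_pos: [0.5589, 0.1172, 0.1076]
eef_rot: [0.747, 0.665, 0.0, 0.0]
contact_force: [0.7, -0.1, -1.9]
opening: 0.201
clock: 26.8
tool_pos: [0.5601, 0.1214, 0.1042]
eef_rot: [0.746, 0.666, 0.004, -0.0]
contact_force: [-3.5, 3.7, 13.8]
opening: 0.201
[0.56009089 0.12140045 0.1042089 ] [-3.5  3.7 13.8] 0.20077842629521642
top -1 [(np.float64(0.02), 0.053), (np.float64(0.04), 0.039)]
top 1 [(np.float64(-0.04), 0.079), (np.float64(-0.02), 0.075), (np.float64(0.0), 0.088), (np.float64(0.02), 0.057), (np.float64(0.04), 0.04)]
side -1 [(np.float64(-0.12), 0.121), (np.float64(-0.1), 0.109), (np.float64(-0.08), 0.1), (np.float64(-0.06), 0.09), (np.float64(-0.04), 0.082), (np.float64(-0.02), 0.073), (np.float64(0.0), 0.086), (np.float64(0.02), 0.059), (np.float64(0.04), 0.04)]
side 1 [(np.float64(-0.1), 0.097), (np.float64(-0.08), 0.097), (np.float64(-0.06), 0.091), (np.float64(-0.04), 0.082), (np.float64(-0.02), 0.073), (np.float64(0.0), 0.087), (np.float64(0.02), 0.057)]
```

```bash
python3 -m inch '[[0,0,0,0,0],[0,0,-0.1,0,0],[0,0,0,0,0]]' 8; python3 -m inch '[[0,0,-0.15,0,0],[0,0,-0.1,0,0],[0,0,0,0,0]]' 5; python3 tote.py
```

```text
clock: 27.2
tool_pos: [0.56, 0.1211, 0.1014]
eef_rot: [0.746, 0.666, 0.003, -0.0]
contact_force: [-3.1, 4.0, 10.5]
opening: 0.2
clock: 27.5
tool_pos: [0.5598, 0.1204, 0.0946]
eef_rot: [0.746, 0.666, 0.003, -0.0]
contact_force: [-2.5, 3.3, 7.0]
opening: 0.204
[0.55982708 0.12044394 0.09456454] [-2.5  3.3  7. ] 0.20407043028031258
top -1 [(np.float64(0.02), 0.051), (np.float64(0.04), 0.037)]
top 1 [(np.float64(-0.04), 0.075), (np.float64(-0.02), 0.072), (np.float64(0.0), 0.06), (np.float64(0.02), 0.055), (np.float64(0.04), 0.038)]
side -1 [(np.float64(-0.12), 0.112), (np.float64(-0.1), 0.102), (np.float64(-0.08), 0.096), (np.float64(-0.06), 0.086), (np.float64(-0.04), 0.079), (np.float64(-0.02), 0.07), (np.float64(0.0), 0.088), (np.float64(0.02), 0.054), (np.float64(0.04), 0.039)]
side 1 [(np.float64(-0.1), 0.095), (np.float64(-0.08), 0.093), (np.float64(-0.06), 0.087), (np.float64(-0.04), 0.077), (np.float64(-0.02), 0.071), (np.float64(0.0), 0.084), (np.float64(0.02), 0.054)]
```

```bash
python3 -m inch '[[0,0,0,0,0],[0,0,0,0,0],[0,0,0.5,0,0],[0,0,0.6,0,0],[0,-0.7,0,0,0]]' 30; python3 -m inch '[[-0.1,-0.7,0,0,0],[0,-0.7,0,0,0],[0,0,0,0,0]]'; python3 tote.py
```

```text
clock: 28.1
tool_pos: [0.5605, 0.1032, 0.1231]
eef_rot: [0.745, 0.667, 0.003, 0.0]
contact_force: [0.1, 0.5, -2.2]
opening: 0.198
clock: 28.4
tool_pos: [0.5563, 0.0604, 0.1207]
eef_rot: [0.748, 0.663, -0.001, 0.001]
contact_force: [0.0, 0.2, -2.3]
opening: 0.196
[0.55634609 0.0603984  0.12070671] [ 0.   0.2 -2.3] 0.19558262575158053
top -1 []
top 1 [(np.float64(0.02), 0.08), (np.float64(0.04), 0.067), (np.float64(0.08), 0.072)]
side -1 [(np.float64(-0.12), 0.133), (np.float64(-0.1), 0.126), (np.float64(-0.08), 0.117), (np.float64(-0.06), 0.11), (np.float64(-0.04), 0.102), (np.float64(-0.02), 0.096), (np.float64(0.0), 0.113), (np.float64(0.02), 0.08), (np.float64(0.04), 0.063)]
side 1 [(np.float64(-0.12), 0.133), (np.float64(-0.1), 0.123), (np.float64(-0.08), 0.116), (np.float64(-0.06), 0.111), (np.float64(-0.04), 0.103), (np.float64(-0.02), 0.094), (np.float64(0.0), 0.112), (np.float64(0.02), 0.079)]
```

```bash
python3 -m inch '[[0,0,-0.5,0,0],[0,0,-0.5,0,0],[0,0,0,0,0]]' 12; python3 -m inch '[[0.02,0.3,-0.1,0,0],[0.03,0.4,-0.1,0,0],[0.03,0.4,-0.1,0,0],[0.03,0.4,-0.1,0,0],[0,0,0,0,0]]'; python3 tote.py
```

```text
clock: 28.8
tool_pos: [0.5546, 0.0654, 0.0929]
eef_rot: [0.746, 0.666, -0.002, -0.001]
contact_force: [0.1, 1.4, -1.3]
opening: 0.201
clock: 29.3
tool_pos: [0.5593, 0.1056, 0.0853]
eef_rot: [0.746, 0.666, 0.001, -0.001]
contact_force: [0.5, 0.2, -1.1]
opening: 0.202
[0.55927891 0.10559707 0.08527409] [ 0.5  0.2 -1.1] 0.20180223445084616
top -1 [(np.float64(0.04), 0.061), (np.float64(0.06), 0.057), (np.float64(0.08), 0.046)]
top 1 [(np.float64(-0.02), 0.056), (np.float64(0.0), 0.057), (np.float64(0.02), 0.08), (np.float64(0.04), 0.061), (np.float64(0.06), 0.056), (np.float64(0.08), 0.046)]
side -1 [(np.float64(-0.12), 0.05), (np.float64(-0.1), 0.051), (np.float64(-0.08), 0.051), (np.float64(-0.06), 0.053), (np.float64(-0.04), 0.053), (np.float64(-0.02), 0.054), (np.float64(0.0), 0.055), (np.float64(0.02), 0.084), (np.float64(0.04), 0.058), (np.float64(0.06), 0.055), (np.float64(0.08), 0.046)]
side 1 [(np.float64(-0.1), 0.049), (np.float64(-0.08), 0.05), (np.float64(-0.06), 0.051), (np.float64(-0.04), 0.053), (np.float64(-0.02), 0.054), (np.float64(0.0), 0.055), (np.float64(0.02), 0.064), (np.float64(0.04), 0.056)]
```

```bash
python3 -m inch '[[0,0,-0.2,0,0],[0,0,-0.2,0,0],[0,0,-0.1,0,0],[0,0,0,0,0]]'; python3 -m inch '[[0,0,0,0,88],[0,0,0,0,88],[0,0,0,0,88],[0,0,0,0,88],[0,0,0,0,88]]'; python3 -m inch '[[0,0,0,0,88],[0,0,0,0,88],[0,0,0.5,0,88],[0,0,1,0,88],[0,0,1,0,88]]'; python3 -m inch '[[0,0,1,0,88],[0,0,1,0,88],[0,0,1,0,88],[-0.5,0,1,0,88],[-1,0,0.5,0,88]]'
```

```text
clock: 29.8
tool_pos: [0.5592, 0.1016, 0.0736]
eef_rot: [0.747, 0.665, 0.0, 0.001]
contact_force: [-3.1, -0.9, 11.2]
opening: 0.199
clock: 30.3
tool_pos: [0.5589, 0.1022, 0.0725]
eef_rot: [0.747, 0.665, -0.0, -0.0]
contact_force: [0.2, 0.5, 0.7]
opening: 0.63
clock: 30.8
tool_pos: [0.5587, 0.1023, 0.1365]
eef_rot: [0.747, 0.665, -0.0, -0.0]
contact_force: [0.3, 0.7, 0.1]
opening: 0.998
clock: 31.3
tool_pos: [0.5234, 0.1028, 0.2506]
eef_rot: [0.747, 0.665, 0.003, 0.001]
contact_force: [0.7, 0.4, 0.1]
opening: 1.0
```

```bash
python3 -m inch '[[-1,0.5,0.5,0,88],[-1,0.5,0.5,0,88],[-1,1,0.5,0,88],[0,0,0,0,88]]'; python3 bin.py; python3 - <<'E'
from h import *
B=cloud(snap('top','12.png'));S=cloud(snap('side','12s.png'))
for n,p0 in dict(pep=(.589,-.026,.06,.09),tooth=(.605,-.078,.03,.09),spout=(.443,-.083,.035,.06)).items():
    for C in(B,S):
        m=(np.hypot(C[...,0]-p0[0],C[...,1]-p0[1])<.04)&(C[...,2]>p0[2])&(C[...,2]<p0[3]);
        if m.sum():print(n,m.sum(),np.median(C[m],0).round(3))
A=cv2.imread('pics/12.png')[120:270,200:480];b=cv2.imread('pics/12s.png')[80:330,200:450]
cv2.imwrite('pics/12c.png',np.hstack([cv2.resize(A,(450,400)) if 0 else cv2.resize(A,(500,268)),cv2.resize(b,(268,268))]))
v=S[...,2];
E
```

```text
clock: 31.7
tool_pos: [0.4439, 0.1562, 0.2879]
eef_rot: [0.744, 0.668, 0.002, -0.0]
contact_force: [0.2, -0.6, 0.3]
opening: 1.002
panel 1914 s [0.0239 0.0572 0.0868] z [0.0671 0.1064 0.1341]
t= 0.675035016962043 s at z=.026 -0.008127926230392542
handle 25 s [0.1264 0.131  0.1358] z [0.1337 0.1372 0.1442]
edge 1291 s [0.0764 0.1006 0.1163] z [0.132  0.1507 0.1629]
pep 196 [ 0.589 -0.034  0.072]
pep 181 [ 0.584 -0.028  0.071]
tooth 171 [ 0.602 -0.068  0.048]
tooth 125 [ 0.598 -0.074  0.055]
spout 65 [ 0.438 -0.083  0.047]
spout 87 [ 0.435 -0.08   0.046]
```

View pics/12c.png

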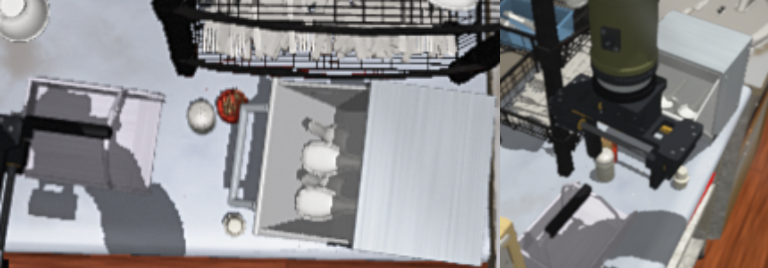

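```bash
python3 - <<'E'
from h import *
d=np.load('s0.npz');st=snap('top');B=cloud(st);S=cloud(snap('side'))
for n,p0 in dict(pep=(.589,-.026,.06,.09),tooth=(.605,-.078,.03,.09),spout=(.443,-.083,.035,.06)).items():
    for C in(d['b'],B,d['a'],S):
        m=(np.hypot(C[...,0]-p0[0],C[...,1]-p0[1])<.03)&(C[...,2]>p0[2])&(C[...,2]<p0[3])
        print(n,m.sum(),np.median(C[m],0).round(3))
o=np.array([.114,.9935]);a=np.array([.9935,-.114]);H=np.array([.5145,-.230])
s=(B[...,:2]-H)@o;l=(B[...,:2]-H)@a;z=B[...,2]
from scipy.stats import theilslopes
for C in(np.load('t4.npy'),B):
  s=(C[...,:2]-H)@o;l=(C[...,:2]-H)@a;z=C[...,2]
  for lo,hi in((-.085,-.07),(.07,.085)):
    m=(l>lo)&(l<hi)&(s>.03)&(s<.105)&(z>.03)&(z<.165)
    if m.sum()>20:print('t',np.arctan(theilslopes(s[m],z[m])[0]).round(3),m.sum())
# height above tilted panel plane
t=.7;h=(z-.026)*np.cos(t)+0; off=((z-.026)*np.sin(t)-(s+.0025)*np.cos(t))
al=(z-.026)*np.cos(t)+(s+.0025)*np.sin(t)
m=(off>.006)&(off<.11)&(al>0)&(al<.178)&(abs(l)<.09)&(s>0)
for j in np.arange(-.09,.09,.01):
  k=m&(l>=j)&(l<j+.01)
  if k.sum()>3:print(j.round(2),k.sum(),'off max',np.percentile(off[k],95).round(3),'along max',al[k].max().round(3))
# tote rims
q=B[(B[...,0]>.45)&(B[...,0]<.68)&(B[...,1]>0)&(B[...,1]<.26)&(abs(B[...,2]-.046)<.006)];print('tote rim z',np.percentile(q[:,2],[5,50,95]).round(3),q.min(0).round(3),q.max(0).round(3))
E
```

```text
pep 199 [ 0.589 -0.026  0.072]
pep 198 [ 0.589 -0.034  0.072]
pep 227 [ 0.588 -0.022  0.071]
pep 181 [ 0.584 -0.028  0.071]
tooth 146 [ 0.606 -0.076  0.044]
tooth 123 [ 0.607 -0.073  0.045]
tooth 227 [ 0.607 -0.076  0.046]
tooth 112 [ 0.603 -0.076  0.049]
spout 65 [ 0.438 -0.083  0.048]
spout 66 [ 0.438 -0.083  0.047]
spout 93 [ 0.436 -0.08   0.046]
spout 95 [ 0.435 -0.079  0.046]
t 0.635 70
t 0.697 187
t 0.697 174
-0.07 66 off max 0.036 along max 0.111
-0.06 105 off max 0.04 along max 0.112
-0.05 103 off max 0.038 along max 0.112
-0.04 99 off max 0.039 along max 0.114
-0.03 46 off max 0.034 along max 0.14
-0.02 33 off max 0.033 along max 0.135
-0.01 84 off max 0.035 along max 0.109
-0.0 100 off max 0.038 along max 0.109
0.01 100 off max 0.038 along max 0.112
0.02 86 off max 0.04 along max 0.108
0.03 25 off max 0.034 along max 0.139
0.04 45 off max 0.034 along max 0.142
0.05 21 off max 0.032 along max 0.129
0.06 16 off max 0.015 along max 0.047
0.08 104 off max 0.074 along max 0.164
tote rim z [0.043 0.048 0.051] [0.48  0.003 0.041] [0.659 0.222 0.052]
```

```bash
python3 -c "
from plant import r
print(r.finish_job(), r.get_state()['clock'])"
```

```text
the job is handed in; nothing more can be done
the job is handed in; nothing more can be done
```

The bin is fully open, the tote is empty and back on the table, and the job was handed in at about 32 s of the 69 s. The pepper shaker got moved about 8 mm, and I left it there.

**What I did**
- **Opening the bin:** I pulled the front most of the way by its handle, then pushed it to the stop from inside the hopper, where I felt about 12 N.
- **Pouring:** the moves cannot tilt the tool. I set the tote on the front's top edge and let it pivot in the jaws, nose down, to about 40°. The spoons slid into the hopper, and I set the tote back down level.

**Last checks**
- **Bin:** the front measured 0.697 rad open.
- **Tote:** it is level on the table, with its rim at 43–51 mm where 46 is expected. Its floor measured clear across its width, except under the grip bar.
- **Spoons:** in the last picture I see two spoon heads and what look like two handles in the hopper. I did not confirm all four one by one. None is visible elsewhere.
- **Toothpicks and spout:** both are within about 4 mm of where they started, which is about the measuring error.

**What disagreed or went wrong**
- **Pepper:** it now stands about 8 mm nearer the toothpick jar, at y -0.034 instead of -0.026, almost touching it. Something I did pushed it, probably the tote's nose. I judged that gripping it again beside the jar and the rack was riskier than leaving it.
- **Tool height:** the fingertips stood about 27 mm higher than the reported tool height and `r.tips_ahead` imply. That is why my first handle pull slipped off the bar short of the stop and my press on it missed. I corrected for it afterwards.

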